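# Put up the telescoping spice stand and fill it

### The job

Put up the spice stand: pull up both of its telescoping posts until each lock button clicks out, then hang the empty white tray level on the two pins by the holes at its ends. Once it hangs there, move every spice jar from the divided box into the tray, standing upright; leave the matchbox, the lime and everything else where they are.

Things in the scene. Friction and masses are not known exactly. Their poses are not given: they have to be found in the camera images.
- stand: Twin-post stand, screwed down. Origin on the worktop under the middle of its base plate (85 x 370 x 12 mm, long side along its y; x points away from the robot). Posts at y = +150 mm (left) and -150 mm (right): an outer tube, 30 mm across, top 85 mm above the worktop, holding a telescoping inner tube with a black grip head and an upright steel pin on top.
- stand_mid (a point): Same point as the stand's origin: on the worktop, midway between the two pins.
- left_head (a point): Centre of the left post's round grip head (36 mm across, 25 mm tall), where it is gripped to pull the post up; moves with it, 102.5 mm above the worktop with the post down. The head's flat top is 10.5 mm above this point; on it stands the pin, 8 mm thick, 18 mm tall, tapered.
- left_post (a joint): How far the left post is pulled up, in m: 0 = down, stop at 0.064. At about 0.060 the lock button springs out; the post then rests on it and stays up. Unlocked, friction holds it where it is let go, but it sinks under load; pulling it up takes about 7 N.
- left_button (a joint): Lock button of the left post, a 9 mm steel stud on the robot's side of the inner tube, hidden in the outer tube until the post is up: 0 = held in, 0.008 m = sprung fully out (locked). It springs out by itself.
- right_head (a point): Centre of the right post's round grip head (36 mm across, 25 mm tall), where it is gripped to pull the post up; moves with it, 102.5 mm above the worktop with the post down. The head's flat top is 10.5 mm above this point; on it stands the pin, 8 mm thick, 18 mm tall, tapered.
- right_post (a joint): How far the right post is pulled up, in m: 0 = down, stop at 0.064. At about 0.060 the lock button springs out; the post then rests on it and stays up. Unlocked, friction holds it where it is let go, but it sinks under load; pulling it up takes about 7 N.
- right_button (a joint): Lock button of the right post, a 9 mm steel stud on the robot's side of the inner tube, hidden in the outer tube until the post is up: 0 = held in, 0.008 m = sprung fully out (locked). It springs out by itself.
- tray: White spice tray, loose, about 0.35 kg, symmetric: either end may go on either post. Origin under the centre of its floor. 64 (x) x 250 (y) mm; floor 5 mm thick; long walls 52 mm, end walls and dividers 70 mm high, 4 mm thick. Four cells in a row, centred at y = -93, -33, +33, +93 mm, each 56 x 56 mm inside. Hung on the locked posts its underside is 133 mm above the worktop.
- tray_handle (a point): Top centre of the tray's upright wooden handle plate, 88 mm above the tray's underside; the plate is 10 mm thick (tray y) and 40 mm wide (tray x): grip the tray here. At each end of the tray, at tray y = +150 and -150 mm, is a 16 mm hole through a 6 mm thick steel ear whose underside is 40 mm above the tray's underside. Hung, the ears lie on the grip heads with the pins through the holes.
- box: Plywood box, fixed, 196 (x) x 158 (y) x 50 mm, walls and floor 4 mm, origin under its centre. Six cells: centres at x = -64, 0, +64 mm and y = -38.5, +38.5 mm, each about 60 (x) x 73 (y) mm inside. Two cells hold a matchbox and a lime. Beyond it a wall shelf with crockery overhangs the worktop, 0.47 m up: do not lift high here.
- jar_1: Glass spice jar with a red lid, about 45 mm across and 106 mm tall, 0.11 kg, upright in a cell of the box. Origin at the centre of its underside. May be absent.
- jar_2: Glass spice jar with a mustard lid, about 42 mm across and 96 mm tall, 0.11 kg, upright in a cell of the box. Origin at the centre of its underside. May be absent.
- jar_3: Glass spice jar with a mustard lid, about 42 mm across and 106 mm tall, 0.11 kg, upright in a cell of the box. Origin at the centre of its underside. May be absent.
- jar_4: Glass spice jar with a red lid, about 47 mm across and 97 mm tall, 0.11 kg, upright in a cell of the box. Origin at the centre of its underside. May be absent.
- matchbox: Matchbox, 36 x 56 x 16 mm, lying in a cell of the box; it stays there. Origin under its centre.
- lime: Lime, 55 x 46 x 45 mm, in a cell of the box; it stays there. Origin at its underside.
- jam_jar: Jam jar with a white lid, 72 mm across, 102 mm tall, right of the stand. A bystander: leave it alone. Origin at its underside.

How it is judged (in metres and radians):
On the way, in this order (a step that is already met when the one before it is completed fails the run):
1. both posts are pulled up and locked, their buttons sprung out, with the tray not on them yet (value of joint each of left_post, right_post above 0.058 m and value of joint each of left_button, right_button above 0.006 m and height (world z) of tray below 0.12 m), for 0.3 s.
2. the tray hangs on both pins, level and let go of, on the locked posts, with no jar in it yet (value of joint each of left_post, right_post above 0.058 m and value of joint each of left_button, right_button above 0.006 m and horizontal distance between tray and stand_mid below 0.008 m and angle between the x axis of tray and the x axis of stand, either way round below 0.05 rad and height (world z) of tray between 0.128 and 0.139 m and angle between tray's own z axis and vertical below 0.06 rad and contact force between the fingers and tray below 0.1 N and height (world z) of each of jar_1, jar_2, jar_3, jar_4 below 0.1 m), for 0.3 s.
At the end, for the whole second after the job is handed in: Both posts up (over 58 mm), buttons out (over 6 mm); tray on both pins: within 8 mm of centre, 0.05 rad of the stand's direction, underside 128 to 139 mm up, tilt under 0.06 rad; every jar in the tray on its floor (within 12 mm), tilt under 0.12 rad; all at rest (value of joint each of left_post, right_post above 0.058 m and value of joint each of left_button, right_button above 0.006 m and horizontal distance between tray and stand_mid below 0.008 m and angle between the x axis of tray and the x axis of stand, either way round below 0.05 rad and height (world z) of tray between 0.128 and 0.139 m and angle between tray's own z axis and vertical below 0.06 rad and linear speed of each of tray, jar_1, jar_2, jar_3, jar_4 below 0.02 m/s and x of jar_1 in the frame of tray between -0.025 and 0.025 m and y of jar_1 in the frame of tray between -0.12 and 0.12 m and z of jar_1 in the frame of tray between 0 and 0.012 m and angle between each of jar_1, jar_2, jar_3, jar_4's own z axis and vertical below 0.12 rad and x of jar_2 in the frame of tray between -0.025 and 0.025 m and y of jar_2 in the frame of tray between -0.12 and 0.12 m and z of jar_2 in the frame of tray between 0 and 0.012 m and x of jar_3 in the frame of tray between -0.025 and 0.025 m and y of jar_3 in the frame of tray between -0.12 and 0.12 m and z of jar_3 in the frame of tray between 0 and 0.012 m and x of jar_4 in the frame of tray between -0.025 and 0.025 m and y of jar_4 in the frame of tray between -0.12 and 0.12 m and z of jar_4 in the frame of tray between 0 and 0.012 m); the robot touches nothing.
It fails at once if a bystander is moved more than 30 mm (distance of any of jam_jar, matchbox, lime from where it was at the start of the episode above 0.03 m).
Of jar_1, jar_2, jar_3, jar_4 only 3 to 4 are there at a start; the rules pass over those that are not, and their reading is None.
At some moment in a run one of tray may be knocked a few centimetres aside while the robot is not near it.
It also fails if it takes over 192 s, if anything falls off the work surface, if the arm or the gripper's body presses on something with over 40 N, if the wrist force passes 120 N, or if a joint passes its speed limit or range.

### The arm

A 6-joint arm with a two-finger parallel gripper is mounted at the origin on a cart in front of the work surface, level with it; the furniture and walls round the work are solid. World frame = base frame: x ahead of the robot, y to its left, z up, the work surface at z = 0. Lengths are in mm, angles in rad, forces in N, time in s.
With the tool pointing down it reaches from about 325 to 900 mm from the base axis. Payload 6.1 kg.
Tool frame: the origin (TCP) lies on the centre line of the jaws, within the pads' length; the fingertips stand 14 mm ahead of it and the grasp point (between the pads) lies 5 mm behind it; z points along the fingers, y is the line along which they close (so a half turn about z gives the same grasp; the last joint's range is limited). The gripper opens to 85 mm and grips with 20 to 120 N. Pads are 22 mm wide; open, the fingers measure 114 mm over their backs; the gripper's body (76 mm by 85 mm) begins 54 mm behind the grasp point. The pads swing forward as they close: fully open they stand 13 mm farther back than shut.
Start: joints at [1.109, 0.22, 1.526, -0, 1.395, -0.126], TCP at [205.951, 590.085, 245.3] pointing down, gripper open.
Joint ranges: [-2.98, 2.98], [-0.91, 2.08], [0.09, 2.57], [-1.24, 4.39], [0.2, 2.65], [-2.68, 2.68]. Speed limits (rad/s): [2.57, 2.57, 3.01, 3.14, 3.14, 3.14].

### API

Orientations are given as a rotation vector (axis times angle).
In Python, from rig import robot gives the robot as it stands.
- The arm moves only by the tool play_rows, never from a script. Its argument "steps" is one flat list of numbers, 7 for each row, row after row: the shift along the world's x, y, z scaled (see below), then the turn, a rotation vector about the world's x, y, z scaled (see below), then the opening, from -1 (shut) to 1 (fully open). A call has 1 to 10 rows; each row shifts and turns the commanded pose from where the row before left it; what a row does not reach is not made up. The controller multiplies each number of a shift by 0.2 m and each number of a turn by 0.08 rad. A row lasts 1/10 s, in which the tool goes at most 50 mm and 8.59 degrees, less where a joint would pass 70% of its speed; a pose out of reach is approached as far as the arm can. A call with a number of a shift or a turn outside -1 to 1 is refused whole. A call with a gripper value outside its range is refused whole. The fingers move at their own pace and stop on an object; the grip force is fixed at half the most. Time passes only in rows, so rows that do not move let the fingers close. It gives the time, the measured TCP pose, the force, the opening and the grip force at its end, in the units of the state.
- robot.state(): the state, without advancing time (a new reading comes with each control period).
- robot.capture(name): name is "scene" or "top" or "wrist"; returns the picture (480x640x3 uint8, red, green, blue); there is no depth.
- robot.camera_info(name): a dict with "fx", "fy", "cx", "cy" (pixels), "extrinsics" (4x4, takes a point from world to camera coordinates); the wrist camera has in their place "tool_from_camera" (4x4, takes a point from camera to tool coordinates, whose origin is the TCP and whose axes are the flange's). Camera axes: x right, y up, looking along -z (the intrinsics and any distortion apply to the point x, -y, -z); pixel columns grow to the right and rows downward; lengths in mm; the calibration is good to about 2 mm. A picture is of the moment at which its call begins: read the wrist's pose just before it. camera_info takes no time and is no camera call.
- robot.close_job(): hands the job in; it is judged then, once.
The state is a dict: "time_s": time; "joint_positions": joint angles; "qd": joint speeds; "joint_efforts": joint torques, N m; "tool_pos": TCP position; "tool_rot": TCP orientation; "wrist_force": force on the tool from outside, world axes, zero at the start; "wrist_torque": the same for the moment, N m; "gripper_width": finger opening in mm; "finger_force": force on a finger pad.
Only numpy, scipy, OpenCV 4.12 (cv2) and the standard library are available. Lean on these libraries where they do the work, as an engineer would, in place of code of your own. Each camera call takes 0.05 s, during which the arm holds its last target. There are 200 camera calls.

## Working session

There is one attempt and no reset: what is moved stays moved. The work goes in short steps, Python scripts to look and compute and a tool call to move; the robot and the scene stay as the last step left them, time stands still between calls to the robot, and variables do not carry over. Pictures are saved under pics/ and viewed, at most 14 in all, crops included, and the job is handed in when it is done.

Besides the shell and the picture viewer there is one more tool, called after "Call:" in YAML: its name, and indented under it one key for each argument. play_rows: Moves the arm, as the interface text tells. Shifts and turns lie within -1 to 1; 1 stands for 0.2 m of shift or 0.08 rad of turn. Its arguments: {"type":"object","properties":{"steps":{"type":"array"}},"required":["steps"]}

```bash
ls; mkdir -p pics
cat > h.py <<'E'
import numpy as np, cv2
from rig import robot
from scipy.spatial.transform import Rotation as R
def save(n,f):
    im=robot.capture(n); cv2.imwrite('pics/'+f,im[:,:,::-1]); return im
E
python3 - <<'E'
from h import *
s=robot.state(); print(s)
for n in ('scene','top','wrist'): print(n,robot.camera_info(n)); save(n,n+'0.png')
E
```

```text
pics
{'time_s': 0.0, 'joint_positions': array([ 1.10888646e+00,  2.21219067e-01,  1.52762017e+00, -1.15460468e-05,
        1.39470614e+00, -1.26114268e-01]), 'qd': array([-0.0009458 ,  0.00074156,  0.00133095,  0.00129304, -0.00095237,
        0.00185661]), 'joint_efforts': array([ 2.93240064e-04, -4.96893740e+01, -3.89398420e+01, -1.56548726e-04,
        1.12673882e-02,  1.48546572e-06]), 'tool_pos': array([205.70357389, 589.56069697, 244.19880095]), 'tool_rot': array([-5.24895672e-01, -3.09686832e+00,  2.94035596e-03]), 'wrist_force': array([-0.03546706,  0.53571332,  0.68523638]), 'wrist_torque': array([-0.01078663, -0.00723333, -0.03690662]), 'finger_force': 0.0, 'gripper_width': 85.51992070200922}
scene {'fx': 517.2084174601492, 'fy': 517.2084174601492, 'cx': 319.0159008626584, 'cy': 238.49201039792698, 'extrinsics': array([[ 6.49549427e-01, -7.60073231e-01,  1.93449273e-02,
        -3.73962625e+02],
       [ 5.24857733e-01,  4.66655156e-01,  7.11868897e-01,
        -3.20775260e+02],
       [-5.50099902e-01, -4.52240699e-01,  7.02045902e-01,
        -1.00172412e+03],
       [ 0.
[... 306 characters left out ...]
-8.41257357e-04,  1.32807866e-01,
        -5.49340364e+02],
       [-1.32809557e-01, -2.44794553e-03,  9.91138552e-01,
        -1.13357238e+03],
       [ 0.00000000e+00,  0.00000000e+00,  0.00000000e+00,
         1.00000000e+00]])}
wrist {'fx': 368.2470126956131, 'fy': 368.2470126956131, 'cx': 321.1655051624162, 'cy': 236.6385512353894, 'tool_from_camera': array([[-3.52843233e-04,  9.55818181e-01,  2.93958297e-01,
         7.52836736e+01],
       [ 9.99999825e-01,  1.97391836e-04,  5.58488965e-04,
         1.60507735e+00],
       [ 4.75788939e-04,  2.93958443e-01, -9.55818083e-01,
        -1.27978208e+02],
       [ 0.00000000e+00,  0.00000000e+00,  0.00000000e+00,
         1.00000000e+00]])}
```

View pics/top0.png

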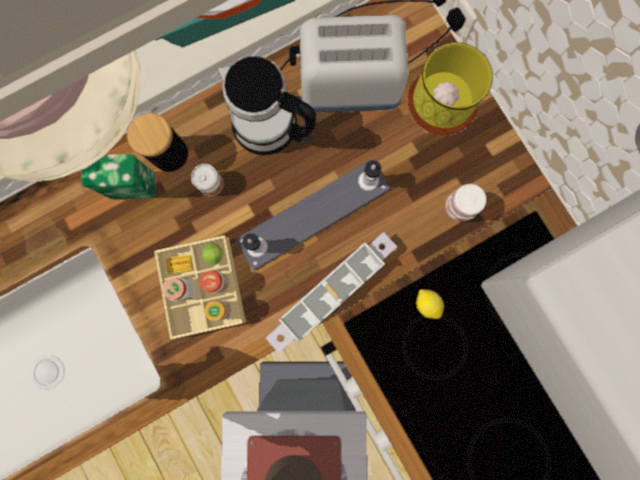

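View pics/scene0.png

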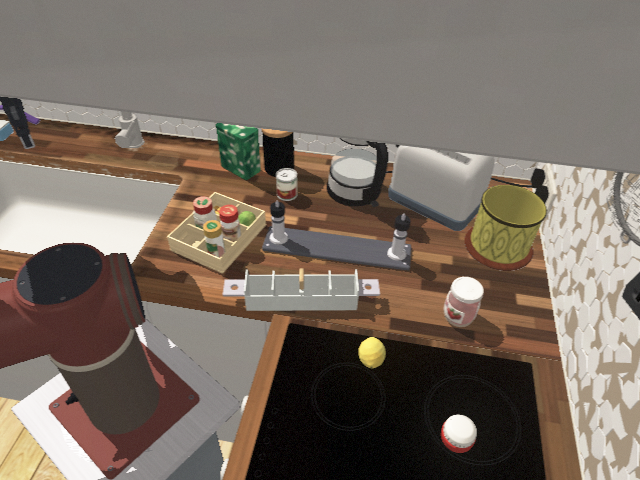

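Run:
```python
import cv2
a=cv2.imread('pics/top0.png')[155:355,150:410]; cv2.imwrite('pics/t1.png',cv2.resize(a,None,fx=3,fy=3,interpolation=cv2.INTER_CUBIC))
a=cv2.imread('pics/scene0.png')[185:325,160:420]; cv2.imwrite('pics/s1.png',cv2.resize(a,None,fx=3,fy=3,interpolation=cv2.INTER_CUBIC))
```

```text
(no output)
```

View pics/t1.png

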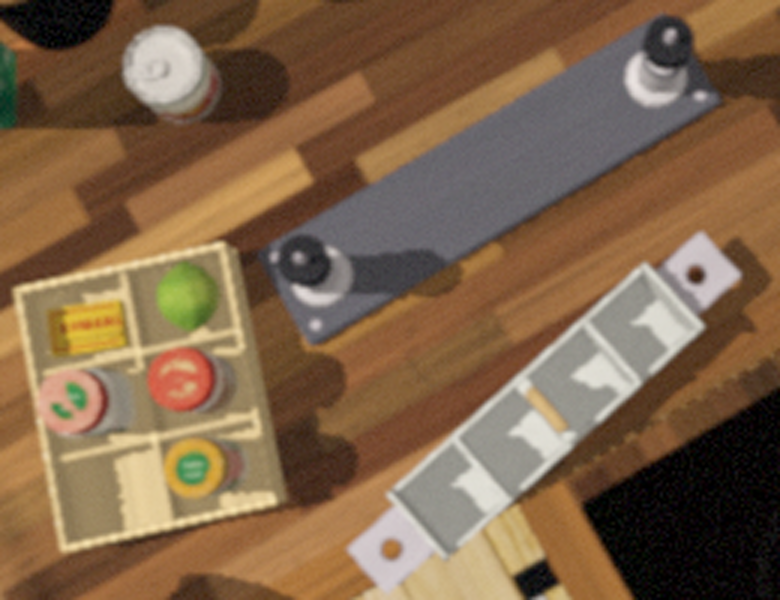

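View pics/s1.png

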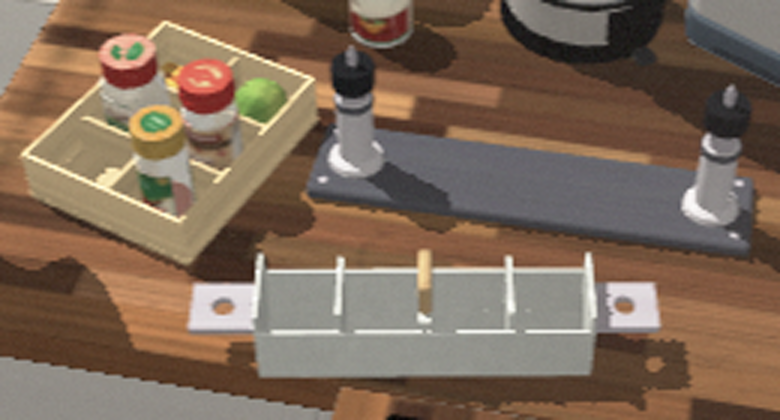

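```bash
cat >> h.py <<'E'
def proj(n,P):
    c=robot.camera_info(n); E=c['extrinsics']; p=E[:3,:3]@np.asarray(P,float)+E[:3,3]
    return np.array([c['fx']*p[0]/-p[2]+c['cx'], c['fy']*-p[1]/-p[2]+c['cy']])
def ray(n,uv):
    c=robot.camera_info(n); E=c['extrinsics']
    d=np.array([(uv[0]-c['cx'])/c['fx'],-(uv[1]-c['cy'])/c['fy'],-1.])
    return -E[:3,:3].T@E[:3,3], E[:3,:3].T@d
def tri(a,b,n1='top',n2='scene'):
    o1,d1=ray(n1,a);o2,d2=ray(n2,b)
    t=np.linalg.lstsq(np.c_[d1,-d2],o2-o1,rcond=None)[0]
    p,q=o1+t[0]*d1,o2+t[1]*d2
    return (p+q)/2,np.linalg.norm(p-q)
def atz(n,uv,z):
    o,d=ray(n,uv); return o+d*(z-o[2])/d[2]
E
python3 - <<'E'
from h import *
T=lambda x,y:(x/3+150-1/3,y/3+155-1/3)
S=lambda x,y:(x/3+160-1/3,y/3+185-1/3)
for k,a,b in [('Lpin',(303,257),(351,49)),('Rpin',(671,27),(730,89)),('A pink',(73,400),(128,52)),('B red',(181,379),(205,77)),('C must',(193,467),(158,122)),('holeL',(391,549),(223,306)),('holeR',(697,274),(624,305)),('handle',(545,404),(424,254)),
 ('box1',(15,290),(165,24)),('box2',(232,243),(315,80)),('box3',(285,497),(190,237)),('box4',(63,549),(22,155))]:
    p,e=tri(T(*a),S(*b)); print(k,p.round(1),e.round(1))
E
```

```text
Lpin [518.7  84.7 137.8] 3.7
Rpin [ 679.  -168.2  139.7] 5.1
A pink [422.7 248.3 102.4] 2.8
B red [437.4 171.  111. ] 1.7
C must [377.6 160.5 110. ] 0.1
holeL [317.2  29.4  46.1] 1.6
holeR [ 517.1 -195.    45.9] 2.7
handle [419.8 -81.2 100.2] 3.1
box1 [506.1 309.5  47.2] 0.6
box2 [538.7 150.   53.1] 5.2
box3 [354.  108.7  34.9] 1.5
box4 [317.1 266.7  49.3] 2.4
```

Run:
```python
from h import *
for k,uv,z in [('shelf',(0,140),470),('shelf',(230,10),470),('kettle top',(255,85),200),('kettle top',(255,85),250),('kettle handle',(312,118),150),('toaster low corner',(302,108),30),('toaster r',(400,108),30),('kettlebase',(262,150),0)]:
    print(k,z,atz('top',uv,z).round())
print('kettle scene top', tri((255,85),(360,130)), 'toaster', tri((302,70),(398,150)), 'jam',tri((470,200),(466,288)))
```

```text
shelf 470 [627. 401. 470.]
shelf 470 [828.  73. 470.]
kettle top 200 [827.  71. 200.]
kettle top 250 [805.  64. 250.]
kettle handle 150 [776. -42. 150.]
toaster low corner 30 [844. -16.  30.]
toaster r 30 [ 844. -245.   30.]
kettlebase 0 [752.  80.   0.]
kettle scene top (array([828.5792188 ,  75.06077403, 191.12029837]), np.float64(6.695902346016168)) toaster (array([881.65719345, -17.30596942, 144.16631374]), np.float64(8.55376234403152)) jam (array([ 610.08139624, -378.68536421,  102.1341029 ]), np.float64(2.1806529082010306))
```

Call:
play_rows:
  steps: [0.1204,-0.1942,-0.006,0,0,0,1,0.1204,-0.1942,-0.006,0,0,0,1,0.1204,-0.1942,-0.006,0,0,0,1,0.1204,-0.1942,-0.006,0,0,0,1,0.1204,-0.1942,-0.006,0,0,0,1,0.1204,-0.1942,-0.006,0,0,0,1,0.1204,-0.1942,-0.006,0,0,0,1,0.1204,-0.1942,-0.006,0,0,0,1,0.1204,-0.1942,-0.006,0,0,0,1]

```text
time_s: 1.05
tool_pos: [423.2, 238.8, 234.4]
tool_rot: [0.525, 3.097, 0.0]
wrist_force: [0.2, 0.8, 0.4]
gripper_width: 85.1
finger_force: 0.0
```

Call:
play_rows:
  steps: [0.1204,-0.1942,-0.006,0,0,0,1,0.1204,-0.1942,-0.006,0,0,0,1,0.1204,-0.1942,-0.006,0,0,0,1,0.1204,-0.1942,-0.006,0,0,0,1,0,0,0,0,0,0,1,0,0,0,0,0,0,1,0,0,0,0,0,0,1]

```text
time_s: 1.75
tool_pos: [518.4, 85.9, 229.4]
tool_rot: [-0.524, -3.097, -0.0]
wrist_force: [-0.1, -0.1, -0.9]
gripper_width: 85.3
finger_force: 0.0
```

Run:
```python
from h import *
s=robot.state(); print(s['time_s'],s['tool_pos'],s['tool_rot'],s['joint_positions'])
im=save('wrist','w1.png')
```

```text
1.75 [518.35905127  85.89557855 229.38481271] [-5.24106414e-01 -3.09653507e+00 -3.83820602e-04] [ 1.37974312e-02 -5.73096442e-03  1.80178398e+00  4.34793913e-04
  1.34649558e+00 -1.22176233e+00]
```

View pics/w1.png

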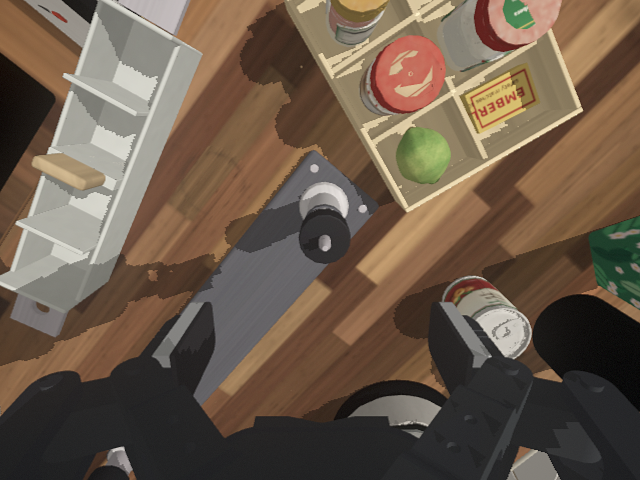

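```bash
cat >> h.py <<'E'
def watz(uv,z,pos=None,rot=None):
    if pos is None: s=robot.state(); pos,rot=s['tool_pos'],s['tool_rot']
    c=robot.camera_info('wrist'); M=c['tool_from_camera']; Q=R.from_rotvec(rot).as_matrix()
    d=Q@M[:3,:3]@np.array([(uv[0]-c['cx'])/c['fx'],-(uv[1]-c['cy'])/c['fy'],-1.]); o=Q@M[:3,3]+pos
    return o+d*(z-o[2])/d[2]
E
python3 - <<'E'
from h import *
print('tip',watz((325,240),131),'base',watz((324,248),113))
for k,uv,z in [('pink A',(516,10),101),('red B',(407,72),110),('must C',(355,5),110),('handle',(68,170),88),('hole',(42,307),46)]: print(k,watz(uv,z).round(1))
T=lambda x,y:(x/3+150-1/3,y/3+155-1/3)
S=lambda x,y:(x/3+160-1/3,y/3+185-1/3)
for n,f,L,Rr in (('top',T,(303,257),(671,27)),('scene',S,(351,49),(730,89))):
    print(n,atz(n,f(*L),131).round(1),atz(n,f(*Rr),131).round(1))
E
```

```text
tip [516.38592176  91.12625073 131.        ] base [527.16755498  86.85347461 113.        ]
pink A [424.1 247.  101. ]
red B [436.4 172.5 110. ]
must C [391.2 153.2 110. ]
handle [417.8 -71.7  88. ]
hole [ 517.2 -189.7   46. ]
top [520.8  84.3 131. ] [ 683.1 -171.   131. ]
scene [523.   91.8 131. ] [ 685.6 -162.1  131. ]
```

Call:
play_rows:
  steps: [0.012,0.01,-0.164,0,0,0,1,0,0,-0.164,0,0,0,1,0,0,-0.164,0,0,0,1,0,0,-0.165,0,0,0,1,0,0,0,0,0,0,1]

```text
time_s: 2.3
tool_pos: [516.8, 88.5, 93.7]
tool_rot: [-0.52, -3.089, 0.003]
wrist_force: [-1.3, 0.4, -0.6]
gripper_width: 85.7
finger_force: 0.0
```

Call:
play_rows:
  steps: [0,0,0,0,0,0,-1,0,0,0,0,0,0,-1,0,0,0,0,0,0,-1,0,0,0,0,0,0,-1,0,0,0,0,0,0,-1,0,0,0,0,0,0,-1,0,0,0,0,0,0,-1,0,0,0,0,0,0,-1]

```text
time_s: 3.1
tool_pos: [522.5, 86.7, 99.0]
tool_rot: [0.525, 3.095, -0.0]
wrist_force: [4.2, -4.2, 1.9]
gripper_width: 34.2
finger_force: 59.4
```

Call:
play_rows:
  steps: [0,0,0.05,0,0,0,-1,0,0,0.05,0,0,0,-1,0,0,0.05,0,0,0,-1,0,0,0.05,0,0,0,-1,0,0,0.05,0,0,0,-1,0,0,0.05,0,0,0,-1,0,0,0.013,0,0,0,-1,0,0,0,0,0,0,-1,0,0,0,0,0,0,-1]

```text
time_s: 4.0
tool_pos: [522.5, 86.8, 159.3]
tool_rot: [0.525, 3.095, 0.0]
wrist_force: [12.8, -3.2, -13.0]
gripper_width: 34.1
finger_force: 69.0
```

Run:
```python
from h import *
s=robot.state(); print(s['time_s'],s['tool_pos'],s['wrist_force'],s['wrist_torque'],s['gripper_width'])
im=save('scene','sc2.png'); cv2.imwrite('pics/sc2c.png',cv2.resize(im[150:290,190:420,::-1],None,fx=3,fy=3))
```

```text
4.0 [522.45217112  86.75514513 159.27961188] [ 12.82622009  -3.19823168 -13.04473431] [-0.34645758 -1.93325911  0.02042368] 34.12099516202902
```

View pics/sc2c.png

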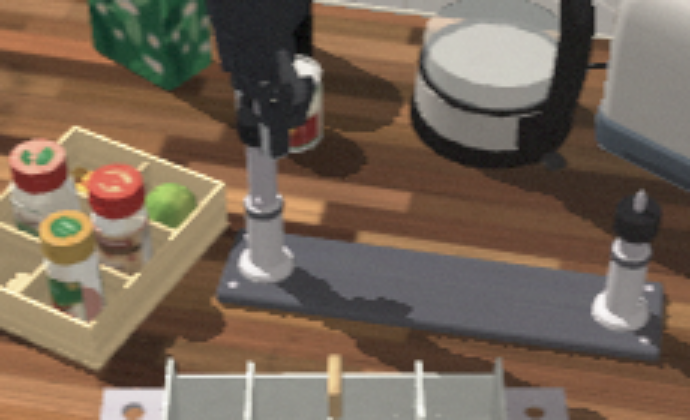

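Call:
play_rows:
  steps: [0.005,0,0.01,0,0,0,-1,0,0,0.01,0,0,0,-1,0,0,0,0,0,0,-1,0,0,0,0,0,0,-1,0,0,0,0,0,0,-1]

```text
time_s: 4.55
tool_pos: [522.4, 86.7, 159.4]
tool_rot: [-0.526, -3.097, 0.0]
wrist_force: [20.4, -2.8, -34.1]
gripper_width: 34.1
finger_force: 67.0
```

Run:
```python
from h import *
s=robot.state(); print(s['time_s'],s['tool_pos'],s['wrist_force'],s['wrist_torque'],s['gripper_width'])
```

```text
4.55 [522.353942    86.73336856 159.42016426] [ 20.38589223  -2.76864999 -34.14937597] [-0.2594338  -3.35962618  0.051175  ] 34.08514603434673
```

Call:
play_rows:
  steps: [0,0,-0.015,0,0,0,-1,0,0,0,0,0,0,1,0,0,0,0,0,0,1,0,0,0,0,0,0,1,0,0,0,0,0,0,1,0,0,0,0,0,0,1,0,0,0.2,0,0,0,1,0,0,0.2,0,0,0,1,0,0,0.2,0,0,0,1]

```text
time_s: 5.45
tool_pos: [522.0, 87.2, 283.3]
tool_rot: [-0.525, -3.097, 0.0]
wrist_force: [1.0, 0.4, 0.1]
gripper_width: 85.4
finger_force: 0.0
```

Run:
```python
from h import *
s=robot.state(); print(s['time_s'],s['tool_pos'],s['wrist_force'],s['gripper_width'])
im=save('scene','sc3.png'); a=cv2.resize(im[160:290,250:330,::-1],None,fx=4,fy=4)
w=save('wrist','w3.png'); b=cv2.resize(w[100:360,200:440,::-1],None,fx=2,fy=2)
cv2.imwrite('pics/c3.png',np.hstack([a[:520],b[:520,:]]))
```

```text
5.45 [521.96685826  87.24939057 283.25646956] [1.00145291 0.4173607  0.05628701] 85.40616268772892
```

View pics/c3.png

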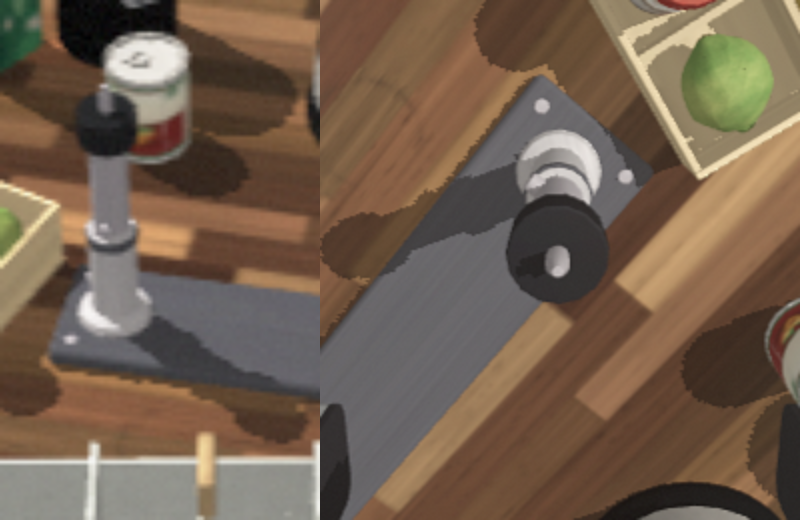

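```bash
cat >> h.py <<'E'
def triw(uvw,uv,n='scene'):
    a=watz(uvw,0);b=watz(uvw,100); o2,d2=ray(n,uv)
    t=np.linalg.lstsq(np.c_[b-a,-d2],o2-a,rcond=None)[0]
    p,q=a+t[0]*(b-a),o2+t[1]*d2
    return (p+q)/2,np.linalg.norm(p-q)
E
python3 - <<'E'
from h import *
print(triw((319,224),(275.9,182.2)))
for z in (188,191,195): print(z,watz((319,224),z).round(1),atz('scene',(275.9,182.2),z).round(1))
E
```

```text
(array([516.89669616,  90.07172082, 190.79351816]), np.float64(7.6548028814816105))
188 [514.2  91.8 188. ] [523.4  91.6 188. ]
191 [513.4  92.1 191. ] [520.8  88.9 191. ]
195 [512.4  92.5 195. ] [517.2  85.3 195. ]
```

Run:
```python
from h import *
print(watz((318,235),191),triw((318,235),(275.9,182.2)))
print(watz((324,247.5),131,np.array([518.4,85.9,229.4]),np.array([-.524,-3.0965,-.0004])))
```

```text
[520.13800242  89.09080179 191.        ] (array([520.41899359,  88.93355559, 191.00007415]), np.float64(0.6150354856415636))
[520.99560079  88.50266329 131.        ]
```

Call:
play_rows:
  steps: [0.1143,-0.1794,-0.038,0,0,0,1,0.1143,-0.1794,-0.038,0,0,0,1,0.1143,-0.1794,-0.038,0,0,0,1,0.1143,-0.1794,-0.038,0,0,0,1,0.1143,-0.1794,-0.038,0,0,0,1,0.1143,-0.1794,-0.038,0,0,0,1,0.1143,-0.1794,-0.038,0,0,0,1,0,0,0,0,0,0,1,0,0,0,0,0,0,1]

```text
time_s: 6.45
tool_pos: [681.9, -164.7, 226.7]
tool_rot: [-0.527, -3.094, -0.001]
wrist_force: [-0.4, 0.2, -0.4]
gripper_width: 85.2
finger_force: 0.0
```

Run:
```python
from h import *
s=robot.state(); print(s['time_s'],s['tool_pos'],s['tool_rot'],s['wrist_force'],s['gripper_width'])
w=save('wrist','w4.png'); cv2.imwrite('pics/w4c.png',cv2.resize(w[130:350,200:440,::-1],None,fx=2.5,fy=2.5))
```

```text
6.45 [ 681.89703101 -164.67370854  226.69982611] [-5.27106541e-01 -3.09415510e+00 -1.49075981e-03] [-0.36055731  0.24656007 -0.40225599] 85.22403498826601
```

View pics/w4c.png

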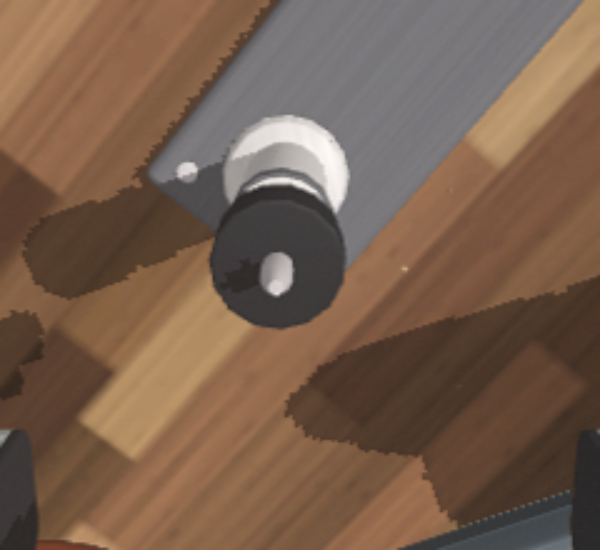

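Run:
```python
from h import *
print(watz((310.6,245.2),131))
for p in [(360,349),(428,327)]:
  print([watz(p,z).round() for z in (10,40,90)])
```

```text
[ 679.67984745 -168.49745865  131.        ]
[array([ 845., -175.,   10.]), array([ 825., -171.,   40.]), array([ 791., -166.,   90.])]
[array([844., -98.,  10.]), array([ 823., -102.,   40.]), array([ 790., -107.,   90.])]
```

Call:
play_rows:
  steps: [-0.007,-0.014,-0.161,0,0,0,1,0,0,-0.161,0,0,0,1,0,0,-0.161,0,0,0,1,0,0,-0.161,0,0,0,1,0,0,0,0,0,0,1,0,0,0,0,0,0,1]

```text
time_s: 7.1
tool_pos: [680.8, -165.5, 100.7]
tool_rot: [-0.523, -3.097, -0.0]
wrist_force: [0.5, -0.2, -0.2]
gripper_width: 85.4
finger_force: 0.0
```

Call:
play_rows:
  steps: [0,0,0,0,0,0,-1,0,0,0,0,0,0,-1,0,0,0,0,0,0,-1,0,0,0,0,0,0,-1,0,0,0,0,0,0,-1,0,0,0,0,0,0,-1,0,0,0,0,0,0,-1]

```text
time_s: 7.8
tool_pos: [680.7, -171.4, 101.4]
tool_rot: [0.527, 3.096, -0.01]
wrist_force: [-4.0, -12.6, 0.9]
gripper_width: 34.3
finger_force: 59.4
```

Call:
play_rows:
  steps: [0,0,0.05,0,0,0,-1,0,0,0.05,0,0,0,-1,0,0,0.05,0,0,0,-1,0,0,0.05,0,0,0,-1,0,0,0.05,0,0,0,-1,0,0,0.05,0,0,0,-1,0,0,0.013,0,0,0,-1,0,0,0,0,0,0,-1,0,0,0,0,0,0,-1]

```text
time_s: 8.7
tool_pos: [680.3, -171.3, 154.5]
tool_rot: [-0.528, -3.096, 0.008]
wrist_force: [19.6, -18.8, -38.4]
gripper_width: 34.0
finger_force: 69.9
```

Call:
play_rows:
  steps: [0.008,-0.022,0,0,0,0,-1,0,0,0,0,0,0,-1,0,0,0,0,0,0,-1]

```text
time_s: 9.0
tool_pos: [680.2, -171.4, 154.3]
tool_rot: [-0.525, -3.09, -0.001]
wrist_force: [10.6, -5.8, -31.7]
gripper_width: 34.3
finger_force: 70.5
```

Run:
```python
from h import *
s=robot.state(); print(s['time_s'],s['tool_pos'],s['tool_rot'],s['wrist_force'],s['wrist_torque'],s['gripper_width'])
im=save('scene','sc5.png');cv2.imwrite('pics/c5.png',cv2.resize(im[150:290,340:460,::-1],None,fx=4,fy=4))
```

```text
9.0 [ 680.23577258 -171.38653758  154.34765922] [-5.24828541e-01 -3.09001927e+00 -8.16988252e-04] [ 10.57822705  -5.764578   -31.66254021] [-1.01234535 -1.70535773  0.09326675] 34.27206179909828
```

View pics/c5.png

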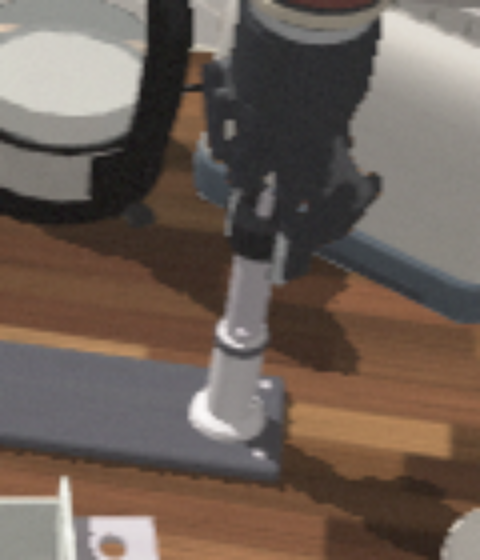

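Run:
```python
from h import *
for z in (180,185,191,195): print(z,proj('scene',(680.2,-171,z)).round(1), proj('scene',(680.2,-168,z)).round(1))
im=cv2.imread('pics/sc5.png'); cv2.imwrite('pics/c5b.png',cv2.resize(im[185:255,385:425],None,fx=8,fy=8,interpolation=cv2.INTER_CUBIC))
```

```text
180 [407.8 201.2] [406.7 200.6]
185 [408.2 199.5] [407.  198.9]
191 [408.5 197.5] [407.4 196.9]
195 [408.8 196.1] [407.7 195.5]
```

View pics/c5b.png

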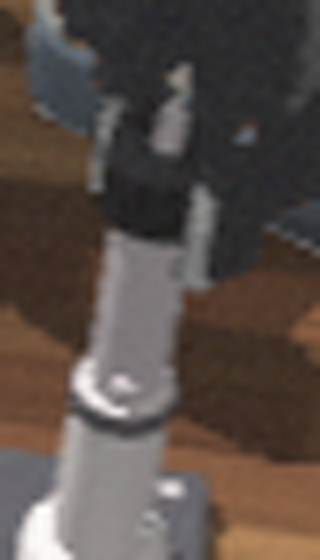

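Call:
play_rows:
  steps: [0,0,-0.03,0,0,0,-1,0,0,0,0,0,0,1,0,0,0,0,0,0,1,0,0,0,0,0,0,1,0,0,0,0,0,0,1,0,0,0,0,0,0,1,0,0,0.2,0,0,0,1,0,0,0.2,0,0,0,1,0,0,0.2,0,0,0,1,0,0,0.2,0,0,0,1]

```text
time_s: 10.05
tool_pos: [682.5, -171.1, 318.6]
tool_rot: [0.525, 3.097, -0.0]
wrist_force: [0.8, -0.2, 0.2]
gripper_width: 85.2
finger_force: 0.0
```

Call:
play_rows:
  steps: [-0.1,0.164,0,0,0,0.95,1,-0.1,0.164,0,0,0,0.95,1,-0.1,0.164,0,0,0,0.95,1,-0.1,0.164,0,0,0,0.95,1,0,0,0,0,0,0.95,1,0,0,0,0,0,0.95,1,0,0,0,0,0,0.95,1,0,0,0,0,0,0.95,1,0,0,0,0,0,0.95,1,0,0,0,0,0,0.95,1]

```text
time_s: 11.05
tool_pos: [602.6, -39.9, 316.9]
tool_rot: [-0.666, 3.069, -0.0]
wrist_force: [0.4, -0.2, -0.2]
gripper_width: 85.4
finger_force: 0.0
```

Call:
play_rows:
  steps: [0,0,0,0,0,0.95,1,0,0,0,0,0,0.95,1,0,0,0,0,0,0.95,1,0,0,0,0,0,0.95,1,0,0,0,0,0,0,1,0,0,0,0,0,0,1,0,0,0,0,0,0,1]

```text
time_s: 11.75
tool_pos: [602.6, -40.0, 316.7]
tool_rot: [-1.116, 2.936, -0.0]
wrist_force: [0.6, -0.9, 0.6]
gripper_width: 85.2
finger_force: 0.0
```

Run:
```python
from h import *
s=robot.state(); print(s['time_s'],s['tool_pos'],s['tool_rot'],s['joint_positions'])
y=R.from_rotvec(s['tool_rot']).as_matrix()[:,1]; print(np.degrees(np.arctan2(y[1],y[0])))
w=save('wrist','w6.png'); save('top','t6.png'); save('scene','s6.png'); print(s['tool_rot'].tolist())
```

```text
11.75 [602.63098369 -39.96567276 316.65402473] [-1.11647917e+00  2.93622951e+00 -1.60703009e-04] [-1.96761622e-01  1.33403256e-01  1.49250306e+00  5.16465382e-05
  1.51541153e+00 -2.49427854e+00]
131.63785853141627
[-1.1164791747526264, 2.9362295093951194, -0.00016070300852551598]
```

View pics/w6.png

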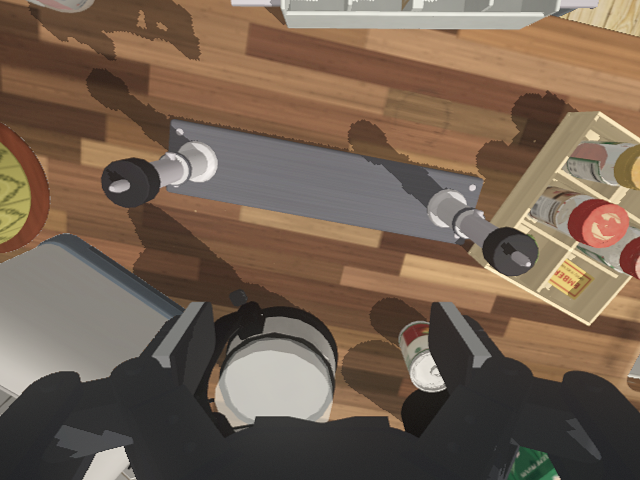

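Run:
```python
from h import *
r=watz((114,187),191);l=watz((525,264),191);d=l-r
print(r.round(1),l.round(1),np.linalg.norm(d),np.degrees(np.arctan2(d[1],d[0])),((r+l)/2).round(1))
# dark head centroid, head top z=173
im=cv2.imread('pics/w6.png')
g=im.max(2)
for n,(x,y) in {'R':(131,183),'L':(511,252)}.items():
    m=((g[y-45:y+45,x-45:x+45]<62)*255).astype('uint8'); m=cv2.morphologyEx(m,cv2.MORPH_OPEN,np.ones((5,5)))
    k,lab,st,ce=cv2.connectedComponentsWithStats(m); i=1+np.argmax(st[1:,4]); print(n,st[i],ce[i]+[x-45,y-45],watz(ce[i]+[x-45,y-45],162).round(1))
# tray in static views: diff with initial
for n in('top','scene'):
    a=cv2.imread(f'pics/{n}0.png');b=cv2.imread(f'pics/{n[0]}6.png')
    dd=cv2.absdiff(a,b).max(2); print(n,[int((dd[y0:y1,x0:x1]>40).sum()) for x0,x1,y0,y1 in ([265,400,230,355],[220,382,262,318])])
```

```text
[ 673.4 -167.4  191. ] [520.9  89.9 191. ] 299.0877993727117 120.64782541523653 [597.2 -38.7 191. ]
R [  16   20   58   49 1872] [131.33867521 181.18376068] [ 675.2 -168.9  162. ]
L [ 17  21  34  36 546] [495.46520147 241.71978022] [521.5  77.4 162. ]
top [7634, 5416]
scene [4255, 4334]
```

Run:
```python
from h import *
V=[('L','w1',(324,242),122,[518.36,85.9,229.38],[-5.24106414e-01,-3.09653507e+00,-3.8e-04]),
('L','w3',(319,230),182,[521.97,87.25,283.26],[-.525,-3.097,0]),
('R','w4',(311,239),122,[681.9,-164.67,226.7],[-5.27106541e-01,-3.09415510e+00,-1.49e-03]),
('R','w6',(119,186),182,[602.63,-39.97,316.65],[-1.11647917,2.93622951,-1.6e-4]),
('L','w6',(522,262),182,[602.63,-39.97,316.65],[-1.11647917,2.93622951,-1.6e-4]),
('L','s6',None,182,0,0),('R','s6',None,182,0,0),('L','t6',None,182,0,0),('R','t6',None,182,0,0),('L','top0',None,122,0,0),('R','top0',None,122,0,0),('L','scene0',None,122,0,0),('R','scene0',None,122,0,0)]
X={'L':(520.8,88.8),'R':(680,-168.5)}
for n,f,uv,z,p,r in V:
    im=cv2.imread(f'pics/{f}.png')
    cam={'s':'scene','t':'top'}.get(f[0])
    if uv is None: uv=proj(cam,(*X[n],z)); 
    h=14 if not cam else 7
    x,y=int(round(uv[0])),int(round(uv[1])); g=im[y-h:y+h+1,x-h:x+h+1].max(2)
    m=((g>105)*255).astype('uint8')
    k,lab,st,ce=cv2.connectedComponentsWithStats(m)
    d=[np.hypot(*(c-h)) for c in ce[1:]]; 
    if not d: print(n,f,'none',uv); continue
    i=1+int(np.argmin(d)); c=ce[i]+[x-h,y-h]
    P=atz(cam,c,z) if cam else watz(c,z,np.array(p),np.array(r))
    print(n,f,st[i],c.round(1),P.round(1))
```

```text
L w1 [ 10   7  11  16 152] [324.9 242.5] [521.9  88.3 122. ]
L w3 [  8   7  12  16 152] [318.6 230.3] [514.5  89.1 182. ]
R w4 [  7   6  14  18 187] [310.5 239. ] [ 678.9 -170.2  122. ]
R w6 [  4   8  21  13 208] [119.3 186. ] [ 674.8 -167.9  182. ]
L w6 [  3   3  20  16 201] [520.7 258.9] [519.7  90.7 182. ]
L s6 [ 5  0 10 10 61] [278.9 181.3] [535.8  94.3 182. ]
R s6 [  0   0  15  11 101] [408.1 196.5] [ 692.2 -163.4  182. ]
L t6 [  0   5  15  10 114] [244.5 240.6] [514.3  89.3 182. ]
R t6 [ 6  7  5  5 19] [374.9 160.2] [ 676.3 -169.4  182. ]
L top0 [ 5  5  5  4 14] [249.  240.5] [521.5  89.1 122. ]
R top0 [ 6  5  4  6 18] [372.6 166.7] [ 678.9 -170.3  122. ]
L scene0 [ 6  2  3  7 15] [276.6 203. ] [524.9  94.3 122. ]
R scene0 [ 5  0  4  7 21] [402.8 216.1] [ 689.3 -160.5  122. ]
```

Call:
play_rows:
  steps: [-0.185,-0.042,-0.1,0,0,0,1,-0.185,-0.042,-0.1,0,0,0,1,-0.185,-0.042,-0.1,0,0,0,1,-0.185,-0.042,-0.1,0,0,0,1,-0.185,-0.042,-0.1,0,0,0,1,0,0,0,0,0,0,1,0,0,0,0,0,0,1,0,0,0,0,0,0,1]

```text
time_s: 12.7
tool_pos: [419.3, -82.4, 218.1]
tool_rot: [-1.118, 2.933, -0.003]
wrist_force: [0.2, 0.1, 0.5]
gripper_width: 85.1
finger_force: 0.0
```

Run:
```python
from h import *
s=robot.state(); print(s['time_s'],s['tool_pos'].tolist(),s['tool_rot'].tolist(),s['joint_positions'])
w=save('wrist','w7.png')
```

```text
12.7 [419.26293565246186, -82.38784552580364, 218.1157761038582] [-1.1179682889535454, 2.9331745049800775, -0.00327025406009438] [-3.79204997e-01 -2.55243706e-01  2.04735850e+00  2.20188719e-04
  1.34616554e+00 -2.67834640e+00]
```

View pics/w7.png

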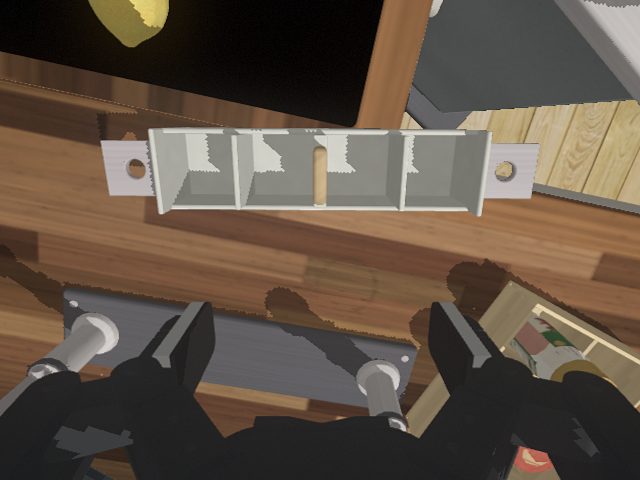

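Run:
```python
from h import *
a=watz((135.5,169),43);b=watz((505.5,170.5),43);d=b-a
print('holes',a.round(1),b.round(1),np.linalg.norm(d),np.degrees(np.arctan2(d[1],d[0])),((a+b)/2).round(1))
# handle top edge: nearer cam side is top... 
print('handle',watz((320,149),88).round(1),watz((320,204),88).round(1))
```

```text
holes [ 491.6 -220.3   43. ] [291.6   5.7  43. ] 301.79753043944424 131.50570921595755 [ 391.6 -107.3   43. ]
handle [ 377.1 -120.4   88. ] [405.7 -95.   88. ]
```

Call:
play_rows:
  steps: [0,0,0,0,0,-0.983,1,0,0,0,0,0,-0.983,1,0,0,0,0,0,-0.983,1,0,0,0,0,0,-0.983,1,0,0,0,0,0,-0.983,1,0,0,0,0,0,-0.983,1,0,0,0,0,0,-0.983,1,0,0,0,0,0,-0.983,1,0,0,0,0,0,-0.983,1,0,0,0,0,0,-0.983,1]

```text
time_s: 13.75
tool_pos: [419.3, -82.1, 217.7]
tool_rot: [0.095, 3.138, -0.001]
wrist_force: [0.1, -0.5, 0.7]
gripper_width: 85.5
finger_force: 0.0
```

Call:
play_rows:
  steps: [0,0,0,0,0,-0.983,1,0,0,0,0,0,-0.983,1,0,0,0,0,0,-0.983,1,0,0,0,0,0,-0.983,1,0,0,0,0,0,-0.983,1,0,0,0,0,0,-0.983,1,0,0,0,0,0,-0.983,1,0,0,0,0,0,-0.983,1,0,0,0,0,0,-0.983,1,0,0,0,0,0,-0.983,1]

```text
time_s: 14.75
tool_pos: [419.3, -82.1, 217.7]
tool_rot: [1.29, 2.862, 0.0]
wrist_force: [0.5, 0.4, 0.3]
gripper_width: 85.6
finger_force: 0.0
```

Call:
play_rows:
  steps: [0,0,0,0,0,-0.983,1,0,0,0,0,0,-0.983,1,0,0,0,0,0,-0.983,1,0,0,0,0,0,-0.983,1,0,0,0,0,0,-0.983,1,0,0,0,0,0,-0.983,1,0,0,0,0,0,-0.983,1,0,0,0,0,0,-0.983,1,0,0,0,0,0,-0.983,1,0,0,0,0,0,-0.983,1]

```text
time_s: 15.75
tool_pos: [419.3, -82.1, 217.7]
tool_rot: [2.288, 2.15, 0.001]
wrist_force: [1.2, -0.1, -0.4]
gripper_width: 85.3
finger_force: 0.0
```

Call:
play_rows:
  steps: [-0.0139,-0.0125,0,0,0,-0.983,1,-0.0139,-0.0125,0,0,0,-0.983,1,-0.0139,-0.0125,0,0,0,-0.983,1,-0.0139,-0.0125,0,0,0,-0.983,1,-0.0139,-0.0125,0,0,0,-0.983,1,-0.0139,-0.0125,0,0,0,-0.983,1,-0.0139,-0.0125,0,0,0,-0.983,1,-0.0139,-0.0125,0,0,0,-0.983,1,-0.0139,-0.0125,0,0,0,-0.983,1,-0.0139,-0.0125,0,0,0,-0.983,1]

```text
time_s: 16.75
tool_pos: [391.3, -107.4, 217.8]
tool_rot: [2.938, 1.109, 0.002]
wrist_force: [1.0, -0.5, 0.7]
gripper_width: 85.7
finger_force: 0.0
```

Call:
play_rows:
  steps: [0,0,0,0,0,0,1,0,0,0,0,0,0,1]

```text
time_s: 16.95
tool_pos: [390.9, -107.1, 217.3]
tool_rot: [2.936, 1.116, 0.002]
wrist_force: [0.5, -0.8, -0.4]
gripper_width: 85.7
finger_force: 0.0
```

Run:
```python
from h import *
s=robot.state(); print(s['time_s'],s['tool_pos'].tolist(),s['tool_rot'].tolist(),s['joint_positions'])
y=R.from_rotvec(s['tool_rot']).as_matrix()[:,1]; print(np.degrees(np.arctan2(y[1],y[0])))
im=save('wrist','w8.png')
# wood handle / tray: find handle by hue inside gray tray region
hsv=cv2.cvtColor(im,cv2.COLOR_RGB2HSV)
m=((hsv[...,1]<40)&(hsv[...,2]>110)).astype('uint8')*255
k,lab,st,ce=cv2.connectedComponentsWithStats(cv2.morphologyEx(m,cv2.MORPH_CLOSE,np.ones((5,5))))
for i in range(1,k):
    if st[i,4]>1500: print(st[i],ce[i])
```

```text
16.95 [390.88428442342376, -107.13348773073542, 217.32143826348783] [2.935575056307666, 1.116273049288365, 0.001638596080578888] [-4.62779749e-01 -3.15388399e-01  2.09571749e+00  1.29894851e-04
  1.35986167e+00  3.81246295e-01]
-48.360706207242565
[ 371    0  269   58 7905] [541.79165085  18.46907021]
[    0   173   536   259 42203] [259.44973106 241.45750302]
```

```bash
cat >> h.py <<'E'
def wproj(P,pos,rot):
    c=robot.camera_info('wrist'); M=c['tool_from_camera']; Q=R.from_rotvec(rot).as_matrix()
    p=M[:3,:3].T@(Q.T@(np.asarray(P,float)-pos)-M[:3,3])
    return np.array([c['fx']*p[0]/-p[2]+c['cx'],-c['fy']*p[1]/-p[2]+c['cy']])
E
python3 - <<'E'
from h import *
s=robot.state();pos,rot=s['tool_pos'],s['tool_rot']
im=cv2.imread('pics/w8.png');hsv=cv2.cvtColor(im,cv2.COLOR_BGR2HSV)
R_=[]
for P in ((491.6,-220.3,43),(291.6,5.7,43)):
    u=wproj(P,pos,rot); x,y=map(int,u.round()); h=26
    m=((hsv[y-h:y+h,x-h:x+h,1]<55)&(hsv[y-h:y+h,x-h:x+h,2]>100)).astype('uint8')
    k,lab,st,ce=cv2.connectedComponentsWithStats(1-m)
    print(u,[(st[i].tolist(),(ce[i]+[x-h,y-h]).round(1)) for i in range(1,k) if st[i,4]>20])
    i=min((i for i in range(1,k) if st[i,4]>80),key=lambda i:np.hypot(*(ce[i]-h)))
    R_.append(watz(ce[i]+[x-h,y-h],43))
print(R_,(R_[0]+R_[1])/2); d=R_[1]-R_[0]; print(np.linalg.norm(d),np.degrees(np.arctan2(d[1],d[0])))
E
```

```text
[501.80379066 217.29052285] [([13, 0, 39, 2, 52], array([511.2, 191.2])), ([17, 19, 15, 17, 195], array([499.9, 218.1]))]
[144.6568772  216.63602033] []Traceback (most recent call last):
  File "<stdin>", line 10, in <module>
ValueError: min() iterable argument is empty
```

Call:
play_rows:
  steps: [0.002,-0.002,-0.179,0,0,0,1,0,0,-0.179,0,0,0,1,0,0,-0.179,0,0,0,1,0,0,-0.179,0,0,0,1,0,0,0,0,0,0,1,0,0,0,0,0,0,1]

```text
time_s: 17.6
tool_pos: [390.3, -107.2, 73.6]
tool_rot: [-2.936, -1.114, 0.001]
wrist_force: [0.2, 0.3, 0.3]
gripper_width: 85.4
finger_force: 0.0
```

Call:
play_rows:
  steps: [0,0,0,0,0,0,-1,0,0,0,0,0,0,-1,0,0,0,0,0,0,-1,0,0,0,0,0,0,-1,0,0,0,0,0,0,-1,0,0,0,0,0,0,-1,0,0,0,0,0,0,-1,0,0,0,0,0,0,-1,0,0,0,0,0,0,-1]

```text
time_s: 18.5
tool_pos: [391.0, -107.6, 74.0]
tool_rot: [2.937, 1.113, 0.002]
wrist_force: [0.1, 0.2, 6.6]
gripper_width: 8.8
finger_force: 59.8
```

Call:
play_rows:
  steps: [0,0,0.05,0,0,0,-1,0,0,0.05,0,0,0,-1,0,0,0.05,0,0,0,-1,0,0,0,0,0,0,-1,0,0,0,0,0,0,-1]

```text
time_s: 19.0
tool_pos: [390.3, -107.5, 103.6]
tool_rot: [2.937, 1.113, 0.001]
wrist_force: [0.9, -0.1, -3.2]
gripper_width: 8.7
finger_force: 58.7
```

Call:
play_rows:
  steps: [0,0,0.18,0,0,0,-1,0,0,0.18,0,0,0,-1,0,0,0.18,0,0,0,-1,0,0,0.18,0,0,0,-1,0.05,0.016,0,0,0,0,-1,0.1,0.032,0,0,0,-0.375,-1,0.15,0.048,0,0,0,-0.375,-1,0.15,0.048,0,0,0,-0.375,-1,0.15,0.048,0,0,0,-0.375,-1]

```text
time_s: 19.9
tool_pos: [510.7, -68.1, 245.0]
tool_rot: [-2.998, -0.932, 0.004]
wrist_force: [-0.7, -0.4, -3.2]
gripper_width: 9.0
finger_force: 59.7
```

Call:
play_rows:
  steps: [0.15,0.048,0,0,0,-0.375,-1,0.15,0.048,0,0,0,-0.375,-1,0.1,0.032,0,0,0,0,-1,0.044,0.013,0,0,0,0,-1,0,0,0,0,0,0,-1,0,0,0,0,0,0,-1,0,0,0,0,0,0,-1,0,0,0,0,0,0,-1]

```text
time_s: 20.7
tool_pos: [598.4, -41.2, 247.4]
tool_rot: [3.026, 0.843, -0.0]
wrist_force: [-0.6, 0.2, -3.5]
gripper_width: 9.2
finger_force: 59.7
```

Run:
```python
from h import *
s=robot.state(); print(s['time_s'],s['tool_pos'].tolist(),s['tool_rot'].tolist(),s['joint_positions'],s['gripper_width'],s['wrist_torque'])
y=R.from_rotvec(s['tool_rot']).as_matrix()[:,1]; print(np.degrees(np.arctan2(y[1],y[0])))
w=save('wrist','w9.png'); t=save('top','t9.png'); c=save('scene','s9.png')
p,r=s['tool_pos'],s['tool_rot']
for n,P in (('L',(521.3,88.8,191)),('R',(678.9,-170.2,191))): print(n,wproj(P,p,r),proj('top',P),proj('scene',P))
a=w[:,:,::-1][60:330]; b=cv2.resize(c[150:270,230:450,::-1],None,fx=3,fy=3)[:330,:640]
cv2.imwrite('pics/m9.png',np.vstack([a,b]))
print(a.shape,b.shape)
```

```text
20.7 [598.3821445217319, -41.165397167776845, 247.44643501317043] [3.026128017888723, 0.8433803653766452, -1.7998288134497188e-05] [-2.00040087e-01  1.59307210e-01  1.59249733e+00 -1.29699235e-04
  1.38973588e+00  8.27174905e-01] 9.153664787380503 [ 0.01790114  0.01172441 -0.03335381]
-58.853745589455635
L [ 43.22797072 268.9100683 ] [244.05353428 236.44037566] [276.08600016 182.10242123]
R [605.78586378 267.38523996] [375.75886159 157.73637097] [407.90748761 197.57609976]
(270, 640, 3) (330, 640, 3)
```

View pics/m9.png

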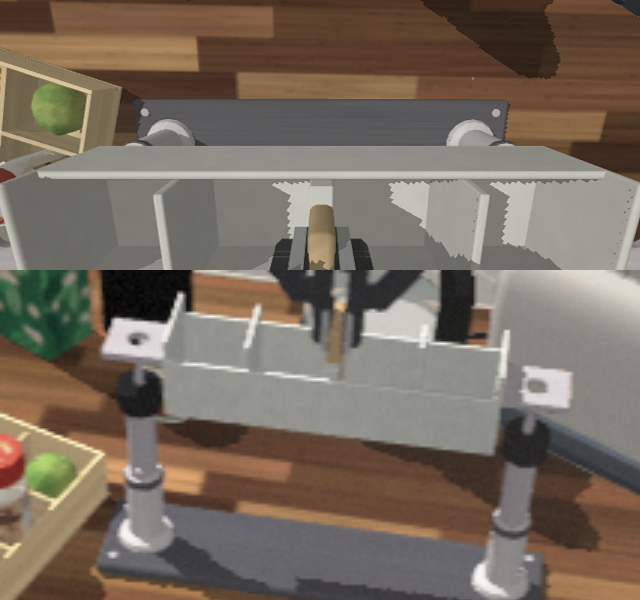

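Run:
```python
from h import *
c=cv2.imread('pics/s9.png'); t=cv2.imread('pics/t9.png')
for n,P in (('L',(521.3,88.8,219)),('R',(678.9,-170.2,219))):
  for cam,im in(('scene',c),('top',t)):
    u=proj(cam,P); x,y=map(int,u.round()); h=9
    g=im[y-h:y+h+1,x-h:x+h+1].max(2)
    m=((g>145)*1).astype('uint8'); k,lab,st,ce=cv2.connectedComponentsWithStats(1-m)
    print(n,cam,u.round(1)); 
    for i in range(1,k):
        if 6<st[i,4]<70: q=ce[i]+[x-h,y-h]; print('   ',st[i],q.round(1),(atz(cam,q,218)-P).round(1))
# pin tips in scene: bright column
for n,P in (('L',(521.3,88.8,186)),('R',(678.9,-170.2,186))):
    u=proj('scene',P);x,y=map(int,u.round()); print(n,u.round(1)); print(c[y-6:y+6,x-5:x+6].max(2))
```

```text
L scene [275.6 172.4]
    [ 6  8  6  4 17] [275.2 172.4] [ 0.4  1.7 -1. ]
    [ 0 12 19  7 55] [275.3 179.7] [-19.  -17.2  -1. ]
L top [241.8 234.6]
R scene [409.7 187.9]
    [ 5  8  6  4 21] [408.4 188.5] [-2.6  1.5 -1. ]
R top [377.2 153.7]
    [ 0  6  8 13 40] [370.6 158. ] [-8.1 12.7 -1. ]
    [ 6  7  7  7 40] [377.  155.1] [-2.4  0.2 -1. ]
L [276.2 183.8]
[[162 174 188 201 215 222 222 221 224 225 225]
 [128 126 126 123 127 122 137 148 146 159 187]
 [107 116 118 123 125 126 127 126 125 129 123]
 [ 88  86  87  89 116 127 122 125 117 114 114]
 [ 98  97  92  96 113 125 150 162 146 145 131]
 [ 90  79  67  82 116 124 106  78 114 140 158]
 [ 52  46  42  75 114 125 106  64  46  43  83]
 [ 46  47  50  79 113 128 103  54  37  44  44]
 [ 46  41  44  83 117 126 102  54  31  29  29]
 [ 42  43  47  68 105 124 110  72  29  30  31]
 [ 48  45  45  45  61  74  58  30  30  28  30]
 [ 44  42  45  45  45  33  28  31  26  30  28]]
R [407.6 199.3]
[[125 182 220 222 224 223 225 225 225 225 224]
 [137 147 160 185 197 209 220 220 222 221 222]
 [126 126 127 127 129 124 127 138 146 148 159]
 [109 108 123 126 124 128 123 126 125 126 127]
 [ 86  99 108 112 113 116 128 136 134 128 121]
 [ 75  78  91 119 118  95 111 118 130 135 135]
 [ 42  59 103 124 115 104 107 109 112 118 127]
 [ 42  73 111 125 118  77  41  78 107 108 113]
 [ 40  88 122 125 117  79  37  38  47  76 104]
 [ 48  92 122 126 102  60  41  41  35  62  80]
 [ 45  95 124 125  97  52  40  38  37  40  56]
 [ 35  64  90  91  62  38  39  40  39  40  62]]
```

Call:
play_rows:
  steps: [0.006,0.006,-0.03,0,0,0,-1,0,0,-0.035,0,0,0,-1,0,0,-0.035,0,0,0,-1,0,0,-0.03,0,0,0,-1,0,0,0,0,0,0,-1,0,0,0,0,0,0,-1]

```text
time_s: 21.45
tool_pos: [600.1, -39.6, 220.9]
tool_rot: [-3.026, -0.844, 0.001]
wrist_force: [0.3, -0.4, -3.6]
gripper_width: 8.9
finger_force: 59.6
```

Call:
play_rows:
  steps: [0,0,-0.025,0,0,0,-1,0,0,0,0,0,0,-1,0,0,0,0,0,0,-1]

```text
time_s: 21.75
tool_pos: [600.2, -39.6, 216.2]
tool_rot: [-3.026, -0.844, 0.0]
wrist_force: [-0.1, -0.4, -4.1]
gripper_width: 9.0
finger_force: 59.6
```

Call:
play_rows:
  steps: [0,0,-0.02,0,0,0,-1,0,0,-0.015,0,0,0,-1,0,0,0,0,0,0,-1,0,0,0,0,0,0,-1]

```text
time_s: 22.15
tool_pos: [600.0, -39.6, 209.1]
tool_rot: [-3.026, -0.844, 0.001]
wrist_force: [0.4, -0.2, -3.8]
gripper_width: 9.2
finger_force: 59.7
```

Call:
play_rows:
  steps: [0,0,-0.008,0,0,0,-1,0,0,0,0,0,0,-1,0,0,0,0,0,0,-1]

```text
time_s: 22.45
tool_pos: [600.2, -39.6, 207.7]
tool_rot: [3.026, 0.844, -0.0]
wrist_force: [1.0, 0.5, -4.1]
gripper_width: 8.7
finger_force: 59.7
```

Call:
play_rows:
  steps: [0,0,-0.008,0,0,0,-1,0,0,0,0,0,0,-1,0,0,0,0,0,0,-1]

```text
time_s: 22.75
tool_pos: [600.3, -39.6, 206.9]
tool_rot: [3.026, 0.844, 0.001]
wrist_force: [-3.3, 0.5, 2.6]
gripper_width: 9.0
finger_force: 60.5
```

Call:
play_rows:
  steps: [0,0,-0.006,0,0,0,-1,0,0,0,0,0,0,-1,0,0,0,0,0,0,-1]

```text
time_s: 23.05
tool_pos: [600.4, -39.6, 206.8]
tool_rot: [3.025, 0.844, 0.001]
wrist_force: [-5.7, 0.6, 9.6]
gripper_width: 9.1
finger_force: 61.7
```

Call:
play_rows:
  steps: [0,0,0,0,0,0,1,0,0,0,0,0,0,1,0,0,0,0,0,0,1,0,0,0,0,0,0,1,0,0,0,0,0,0,1,0,0,0.03,0,0,0,1,0,0,0.08,0,0,0,1,0,0,0.18,0,0,0,1,0,0,0.18,0,0,0,1]

```text
time_s: 23.95
tool_pos: [599.9, -39.5, 300.7]
tool_rot: [-3.026, -0.844, 0.001]
wrist_force: [0.8, -0.2, 0.5]
gripper_width: 85.5
finger_force: 0.0
```

Run:
```python
from h import *
s=robot.state(); print(s['time_s'],s['tool_pos'],s['wrist_force'],s['gripper_width'])
c=save('scene','s10.png'); t=save('top','t10.png')
# ears: hole/pins - bright ear blobs
for n,P in (('L',(521.3,88.8,179)),('R',(678.9,-170.2,179))):
  for cam,im in(('scene',c),('top',t)):
    u=proj(cam,P); x,y=map(int,u.round()); h=18
    g=im[y-h:y+h+1,x-h:x+h+1]; m=((g.min(2)>140)).astype('uint8')
    k,lab,st,ce=cv2.connectedComponentsWithStats(m)
    for i in range(1,k):
        if st[i,4]>60: print(n,cam,u.round(1),st[i],(ce[i]+[x-h,y-h]).round(1))
```

```text
23.95 [599.92672642 -39.51084673 300.71807544] [ 0.81844052 -0.22609725  0.54888281] 85.48461411445419
L scene [276.3 186.2] [  7   0  30  30 421] [280.8 181.5]
L top [245.  237.2] [ 14   0  23  25 320] [252.2 232.1]
R scene [407.2 201.6] [ 0  0  9 18 66] [394.3 192.7]
R scene [407.2 201.6] [ 12  11  17  15 181] [409.4 202. ]
R top [375.2 159.4] [  8   4  26  26 350] [377.7 157.7]
R top [375.2 159.4] [  0  10  16  27 259] [362.5 167.8]
```

Call:
play_rows:
  steps: [-0.1586,0.143,0,0,0,0,1,-0.1586,0.143,0,0,0,0,1,-0.1586,0.143,0,0,0,0,1,-0.1586,0.143,-0.05,0,0,0,1,-0.1586,0.143,-0.05,0,0,0,1,-0.1586,0.143,-0.1,0,0,0,1,-0.1586,0.143,-0.1,0,0,0,1,0,0,0,0,0,0,1,0,0,0,0,0,0,1,0,0,0,0,0,0,1]

```text
time_s: 25.05
tool_pos: [379.5, 160.4, 240.4]
tool_rot: [3.026, 0.844, 0.004]
wrist_force: [-0.0, 1.1, -0.5]
gripper_width: 85.4
finger_force: 0.0
```

```bash
cat >> h.py <<'E'
def lids(im,cam=None,pose=None,zs=None,win=None):
    hsv=cv2.cvtColor(im,cv2.COLOR_RGB2HSV); H,S,V=cv2.split(hsv)
    out=[]
    for n,m in (('red',((H<6)|(H>170))&(S>110)&(V>110)),('must',(H>14)&(H<26)&(S>140)&(V>130))):
        m=cv2.morphologyEx(m.astype('uint8')*255,cv2.MORPH_CLOSE,np.ones((5,5)))
        k,lab,st,ce=cv2.connectedComponentsWithStats(m)
        for i in range(1,k):
            if st[i,4]>(60 if cam else 600): out.append((n,st[i].tolist(),ce[i].round(1)))
    return out
E
python3 - <<'E'
from h import *
s=robot.state(); print(s['time_s'],s['tool_pos'].tolist(),s['tool_rot'].tolist(),s['joint_positions'])
w=save('wrist','w11.png')
for P in ((378,160,110),(437,172,110),(424,247,101)): print('exp',wproj(P,s['tool_pos'],s['tool_rot']).round())
for l in lids(w): print(l,watz(l[2],105).round(1))
t=robot.capture('top')
for l in lids(t,'top'): 
    if 150<l[2][0]<250 and 230<l[2][1]<345: print('top',l,atz('top',l[2],105).round(1))
E
```

```text
25.05 [379.4721731043893, 160.35623465391265, 240.3526797910891] [3.0256005982843006, 0.8437199411276467, 0.0040983645694694405] [ 2.08149489e-01 -3.16158026e-01  2.05270490e+00 -3.89570948e-04
  1.40240638e+00  1.23510747e+00]
exp [322. 234.]
exp [351. 155.]
exp [248. 113.]
('red', [317, 119, 64, 65, 2676], array([347.9, 150.9])) [438.3 175.  105. ]
top ('red', [212, 272, 10, 12, 67], array([217.1, 277.8])) [444.9 157.  105. ]
top ('red', [200, 277, 13, 15, 63], array([204.7, 284.5])) [430.9 182.6 105. ]
top ('must', [166, 255, 27, 17, 341], array([179.7, 262.7])) [476.6 236.5 105. ]
top ('must', [205, 303, 20, 18, 158], array([216.1, 312.3])) [373.4 157.2 105. ]
```

```bash
cat >> h.py <<'E'
def circ(f,uv,r,h=60):
    g=cv2.imread(f); x,y=map(int,uv); x0,y0=max(x-h,0),max(y-h,0)
    g=cv2.medianBlur(cv2.cvtColor(g[y0:y+h,x0:x+h],cv2.COLOR_BGR2GRAY),5)
    c=cv2.HoughCircles(g,cv2.HOUGH_GRADIENT,1.2,6,param1=90,param2=14,minRadius=int(r-4),maxRadius=int(r+5))
    return [] if c is None else [(q[0]+x0,q[1]+y0,q[2]) for q in c[0][:4]]
E
python3 - <<'E'
from h import *
for n,P,r in (('C',(378,160,110),21),('B',(437,172,110),22.5),('A',(424,247,101),23.5)):
    s=robot.state(); u=wproj(P,s['tool_pos'],s['tool_rot'])
    d=np.linalg.norm(wproj(np.add(P,(0,10,0)),s['tool_pos'],s['tool_rot'])-u)/10
    for c in circ('pics/w11.png',u,r*d): print(n,np.round(c,1),'r exp',round(r*d,1),watz(c[:2],P[2]).round(1))
E
```

```text
C [318.  232.2  27. ] r exp 28.5 [378. 163. 110.]
C [328.8 211.8  32.3] r exp 28.5 [395.1 164.2 110. ]
C [315.6 238.2  31. ] r exp 28.5 [373.1 162.2 110. ]
C [320.4 216.6  31. ] r exp 28.5 [389.  167.6 110. ]
B [331.4 210.8  35. ] r exp 32.8 [396.7 163.  110. ]
A [241.6 108.8  34. ] r exp 35.7 [424.3 252.  101. ]
A [239.2 114.8  38. ] r exp 35.7 [420.  251.6 101. ]
A [234.4 111.2  38. ] r exp 35.7 [420.4 255.5 101. ]
A [248.8  92.   39.3] r exp 35.7 [436.4 252.8 101. ]
```

Call:
play_rows:
  steps: [-0.007,0.008,-0.18,0,0,0,1,0,0,-0.18,0,0,0,1,0,0,-0.18,0,0,0,1,0,0,-0.19,0,0,0,1,0,0,0,0,0,0,1,0,0,0,0,0,0,1]

```text
time_s: 25.75
tool_pos: [377.3, 161.7, 93.4]
tool_rot: [-3.027, -0.842, 0.002]
wrist_force: [0.7, -0.6, 0.8]
gripper_width: 85.5
finger_force: 0.0
```

Call:
play_rows:
  steps: [0,0,0,0,0,0,-1,0,0,0,0,0,0,-1,0,0,0,0,0,0,-1,0,0,0,0,0,0,-1,0,0,0,0,0,0,-1,0,0,0,0,0,0,-1]

```text
time_s: 26.35
tool_pos: [378.2, 162.5, 94.8]
tool_rot: [3.026, 0.845, 0.005]
wrist_force: [-0.7, -0.4, 6.4]
gripper_width: 39.7
finger_force: 60.0
```

Call:
play_rows:
  steps: [0,0,0.05,0,0,0,-1,0,0,0.1,0,0,0,-1,0,0,0.1,0,0,0,-1,0,0,0.1,0,0,0,-1,0,0,0,0,0,0,-1,0,0,0,0,0,0,-1]

```text
time_s: 26.95
tool_pos: [377.0, 162.3, 163.2]
tool_rot: [3.026, 0.844, 0.002]
wrist_force: [0.3, 0.1, -0.6]
gripper_width: 39.7
finger_force: 60.5
```

Call:
play_rows:
  steps: [0,0,0.0925,0,0,0.9817,-1,0,0,0.0925,0,0,0.9817,-1,0,0,0.0925,0,0,0.9817,-1,0,0,0.0925,0,0,0.9817,-1,0,0,0.0925,0,0,0.9817,-1,0,0,0.0925,0,0,0.9817,-1,0,0,0.0925,0,0,0.9817,-1,0,0,0.0925,0,0,0.9817,-1,0,0,0,0,0,0.9817,-1,0,0,0,0,0,0.9817,-1]

```text
time_s: 27.95
tool_pos: [376.6, 162.2, 310.0]
tool_rot: [-2.469, -1.942, 0.002]
wrist_force: [0.5, 0.3, -1.3]
gripper_width: 39.6
finger_force: 60.6
```

Call:
play_rows:
  steps: [0.0875,-0.0612,0,0,0,0.9817,-1,0.0875,-0.0612,0,0,0,0.9817,-1,0.0875,-0.0612,0,0,0,0.9817,-1,0.0875,-0.0612,0,0,0,0.9817,-1,0.0875,-0.0612,0,0,0,0.9817,-1,0.0875,-0.0612,0,0,0,0.9817,-1,0.0875,-0.0612,0,0,0,0.9817,-1,0.0875,-0.0612,0,0,0,0.9817,-1,0.0875,-0.0612,0,0,0,0.9817,-1,0.0875,-0.0612,0,0,0,0.9817,-1]

```text
time_s: 28.95
tool_pos: [551.8, 39.3, 308.7]
tool_rot: [-1.537, -2.736, 0.002]
wrist_force: [-0.5, 0.5, -0.7]
gripper_width: 39.6
finger_force: 60.7
```

Call:
play_rows:
  steps: [0,0,0,0,0,0,-1,0,0,0,0,0,0,-1,0,0,0,0,0,0,-1]

```text
time_s: 29.25
tool_pos: [551.0, 40.2, 309.9]
tool_rot: [-1.543, -2.735, 0.001]
wrist_force: [0.1, 0.2, -0.4]
gripper_width: 39.6
finger_force: 60.8
```

```bash
cat > chk.py <<'E'
from h import *
s=robot.state(); print(s['time_s'],s['tool_pos'].round(1).tolist(),s['tool_rot'].round(4).tolist(),s['joint_positions'].round(2),s['wrist_force'].round(1),s['gripper_width'])
y=R.from_rotvec(s['tool_rot']).as_matrix()[:,1]; print('yaw',np.degrees(np.arctan2(y[1],y[0])))
E
python3 chk.py; python3 -c "
from h import *
s=robot.state();w=save('wrist','w12.png')
im=cv2.cvtColor(w,cv2.COLOR_RGB2HSV)
# tray handle by colour
m=((im[...,0]>8)&(im[...,0]<22)&(im[...,1]>70)&(im[...,2]>150)).astype('uint8')
k,l,st,ce=cv2.connectedComponentsWithStats(m)
print([(st[i].tolist(),ce[i].round(1),watz(ce[i],221).round(1)) for i in range(1,k) if st[i,4]>150])
c=np.array([600.2,-39.6]);u=np.array([-.518,.855]);v=np.array([.855,.518])
for y in (61,-61):print(wproj([*(c+y*u),203],s['tool_pos'],s['tool_rot']))
print('handle exp',wproj([*c,221],s['tool_pos'],s['tool_rot']))
"
```

```text
29.25 [551.0, 40.2, 309.9] [-1.5427, -2.7345, 0.001] [-0.07  0.01  1.63  0.    1.5  -0.61] [ 0.1  0.2 -0.4] 39.62731870142184
yaw 31.139750432009876
[([121, 0, 77, 251, 10845], array([162.1, 108.2]), array([432.2,  67.1, 221. ])), ([379, 0, 40, 168, 4521], array([399. ,  90.4]), array([540.1, 143.1, 221. ])), ([112, 7, 25, 164, 620], array([124.2,  89.1]), array([410.3,  65.4, 221. ])), ([252, 20, 46, 45, 212], array([271.6,  49.3]), array([470.2, 124.7, 221. ])), ([421, 97, 10, 66, 189], array([425.1, 126.9]), array([563.7, 134.8, 221. ])), ([273, 104, 19, 89, 499], array([277.5, 147.3]), array([497.7,  81.9, 221. ])), ([0, 110, 126, 23, 2197], array([ 61.8, 121.9]), array([386.7,  31. , 221. ])), ([573, 121, 53, 125, 2789], array([598. , 180.9]), array([668.7, 162.7, 221. ])), ([409, 183, 14, 45, 390], array([416.3, 209.3]), array([587.1,  93.4, 221. ])), ([0, 193, 133, 12, 1224], array([ 67.7, 198. ]), array([404.5,  -9.1, 221. ])), ([365, 200, 11, 89, 496], array([369.6, 239.2]), array([573.5,  63. , 221. ])), ([225, 225, 18, 89, 668], array([232.1, 269.7]), array([509.9,   0.8, 221. ])), ([266, 273, 107, 116, 5514], array([316.1, 318.3]), array([573.4,  -1.3, 221. ]))]
[321.09781014 287.26636097]
[321.34740829 427.91314997]
handle exp [321.1523274  378.12962939]
```

Call:
play_rows:
  steps: [0.005,0,-0.1,0,0,0,-1,0,0,-0.1,0,0,0,-1,0,0,-0.1,0,0,0,-1,0,0,-0.05,0,0,0,-1,0,0,-0.035,0,0,0,-1,0,0,0,0,0,0,-1,0,0,0,0,0,0,-1]

```text
time_s: 30.0
tool_pos: [553.2, 39.9, 234.8]
tool_rot: [1.542, 2.736, 0.001]
wrist_force: [-0.2, -0.2, -1.2]
gripper_width: 39.5
finger_force: 60.8
```

Call:
play_rows:
  steps: [0,0,-0.01,0,0,0,-1,0,0,0,0,0,0,-1,0,0,0,0,0,0,-1]

```text
time_s: 30.3
tool_pos: [553.0, 39.8, 232.3]
tool_rot: [1.543, 2.736, 0.0]
wrist_force: [0.5, -0.2, -1.1]
gripper_width: 39.8
finger_force: 60.8
```

Call:
play_rows:
  steps: [0,0,-0.007,0,0,0,-1,0,0,0,0,0,0,-1,0,0,0,0,0,0,-1]

```text
time_s: 30.6
tool_pos: [552.8, 39.8, 230.5]
tool_rot: [-1.543, -2.737, 0.0]
wrist_force: [0.3, -0.6, -1.5]
gripper_width: 39.6
finger_force: 60.8
```

Call:
play_rows:
  steps: [0,0,-0.006,0,0,0,-1,0,0,0,0,0,0,-1,0,0,0,0,0,0,-1]

```text
time_s: 30.9
tool_pos: [552.7, 39.8, 229.2]
tool_rot: [-1.543, -2.737, 0.0]
wrist_force: [0.5, 0.4, -0.9]
gripper_width: 39.7
finger_force: 60.8
```

Call:
play_rows:
  steps: [0,0,-0.006,0,0,0,-1,0,0,0,0,0,0,-1,0,0,0,0,0,0,-1]

```text
time_s: 31.2
tool_pos: [553.0, 39.7, 228.6]
tool_rot: [1.542, 2.736, 0.0]
wrist_force: [-0.0, -1.4, 2.8]
gripper_width: 39.7
finger_force: 61.3
```

Call:
play_rows:
  steps: [0,0,0,0,0,0,1,0,0,0,0,0,0,1,0,0,0,0,0,0,1,0,0,0,0,0,0,1,0,0,0.05,0,0,0,1,0,0,0.15,0,0,0,1,0,0,0.15,0,0,0,1]

```text
time_s: 31.9
tool_pos: [552.3, 39.8, 298.8]
tool_rot: [-1.542, -2.736, 0.001]
wrist_force: [0.5, 0.7, -0.1]
gripper_width: 85.5
finger_force: 0.0
```

Call:
play_rows:
  steps: [-0.1083,0.1744,0,0,0,-0.855,1,-0.1083,0.1744,0,0,0,-0.855,1,-0.1083,0.1744,0,0,0,-0.855,1,-0.1083,0.1744,0,0,0,-0.855,1,-0.1083,0.1744,-0.15,0,0,-0.855,1,-0.1083,0.1744,-0.15,0,0,0,1,0,0,0,0,0,0,1,0,0,0,0,0,0,1]

```text
time_s: 32.7
tool_pos: [422.9, 248.5, 239.2]
tool_rot: [1.983, 2.437, -0.001]
wrist_force: [0.4, -0.0, -0.6]
gripper_width: 85.4
finger_force: 0.0
```

```bash
python3 chk.py
python3 - <<'E'
from h import *
s=robot.state(); w=save('wrist','w13.png')
for n,P,r in (('B',(438,173.5,110),22.5),('A',(423,249,101),23.5),):
    u=wproj(P,s['tool_pos'],s['tool_rot'])
    d=np.linalg.norm(wproj(np.add(P,(0,10,0)),s['tool_pos'],s['tool_rot'])-u)/10
    print(n,u.round(),[ (np.round(c,1),watz(c[:2],P[2]).round(1)) for c in circ('pics/w13.png',u,r*d)],r*d)
for l in lids(w): print(l,watz(l[2],95).round(1))
E
```

```text
32.7 [422.9, 248.5, 239.2] [1.9828, 2.4368, -0.0012] [ 0.37 -0.1   1.87 -0.    1.37  0.17] [ 0.4 -0.  -0.6] 85.37090715386441
yaw 11.73196610612794
B [320. 326.] [(array([319.4, 318.4,  29.3], dtype=float32), array([437.6, 178.9, 110. ])), (array([320.6, 304. ,  26.6], dtype=float32), array([436. , 191.4, 110. ])), (array([320.6, 312.4,  25.3], dtype=float32), array([437.5, 184.2, 110. ])), (array([318.2, 295.6,  25.3], dtype=float32), array([432.7, 198. , 110. ]))] 25.54932552840481
A [321. 229.] [(array([320.6, 220.2,  30.3], dtype=float32), array([422.9, 255. , 101. ])), (array([326.6, 220.2,  34.3], dtype=float32), array([427.3, 255.9, 101. ])), (array([318.2, 228.6,  34.3], dtype=float32), array([422.5, 248.2, 101. ])), (array([318.2, 208.2,  33. ], dtype=float32), array([419.3, 263.6, 101. ]))] 30.421386714173252
('red', [294, 288, 54, 60, 2352], array([319.9, 316.5])) [439.3 172.3  95. ]
```

Call:
play_rows:
  steps: [0,0.007,-0.194,0,0,0,1,0,0,-0.194,0,0,0,1,0,0,-0.194,0,0,0,1,0,0,-0.194,0,0,0,1,0,0,0,0,0,0,1,0,0,0,0,0,0,1]

```text
time_s: 33.35
tool_pos: [424.9, 248.7, 85.1]
tool_rot: [1.988, 2.432, 0.0]
wrist_force: [-0.1, -0.5, 1.3]
gripper_width: 85.5
finger_force: 0.0
```

Call:
play_rows:
  steps: [0,0,0,0,0,0,-1,0,0,0,0,0,0,-1,0,0,0,0,0,0,-1,0,0,0,0,0,0,-1,0,0,0,0,0,0,-1,0,0,0,0,0,0,-1]

```text
time_s: 33.95
tool_pos: [424.8, 249.9, 86.3]
tool_rot: [1.985, 2.433, 0.004]
wrist_force: [-2.9, -1.8, 7.9]
gripper_width: 44.1
finger_force: 59.4
```

Call:
play_rows:
  steps: [0,0,0.05,0,0,0,-1,0,0,0.1,0,0,0,-1,0,0,0.1,0,0,0,-1,0,0,0.1,0,0,0,-1,0,0,0,0,0,0,-1,0,0,0,0,0,0,-1]

```text
time_s: 34.55
tool_pos: [423.7, 249.5, 154.3]
tool_rot: [1.985, 2.434, 0.002]
wrist_force: [-0.1, 0.1, -1.5]
gripper_width: 43.8
finger_force: 60.4
```

Call:
play_rows:
  steps: [0,0,0.12,0,0,0.85,-1,0,0,0.12,0,0,0.85,-1,0,0,0.12,0,0,0.85,-1,0,0,0.12,0,0,0.85,-1,0,0,0.12,0,0,0.85,-1,0,0,0.12,0,0,0,-1,0,0,0.12,0,0,0,-1,0,0,0.12,0,0,0,-1,0,0,0,0,0,0,-1]

```text
time_s: 35.45
tool_pos: [424.6, 249.7, 348.2]
tool_rot: [1.544, 2.733, 0.005]
wrist_force: [0.3, -0.1, -1.4]
gripper_width: 43.8
finger_force: 60.6
```

Call:
play_rows:
  steps: [0.05,-0.08,0,0,0,0,-1,0.0936,-0.1536,0,0,0,0,-1,0.0936,-0.1536,0,0,0,0,-1,0.0936,-0.1536,0,0,0,0,-1,0.0936,-0.1536,0,0,0,0,-1,0.0936,-0.1536,0,0,0,0,-1,0.0936,-0.1536,0,0,0,0,-1,0.0936,-0.1536,0,0,0,0,-1,0.0936,-0.1536,0,0,0,0,-1,0.0936,-0.1536,0,0,0,0,-1]

```text
time_s: 36.45
tool_pos: [601.9, -44.4, 342.7]
tool_rot: [-1.544, -2.732, 0.002]
wrist_force: [0.3, 0.3, -0.8]
gripper_width: 43.6
finger_force: 60.6
```

Call:
play_rows:
  steps: [0.0936,-0.1536,0,0,0,0,-1,0.0936,-0.1536,0,0,0,0,-1,0.05,-0.08,0,0,0,0,-1,0,0,0,0,0,0,-1,0,0,0,0,0,0,-1,0,0,0,0,0,0,-1]

```text
time_s: 37.05
tool_pos: [648.9, -119.6, 344.6]
tool_rot: [-1.543, -2.734, 0.0]
wrist_force: [0.1, 0.1, -0.8]
gripper_width: 43.7
finger_force: 60.7
```

```bash
python3 chk.py
```

```text
37.05 [648.9, -119.6, 344.6] [-1.5434, -2.7339, 0.0002] [-0.3   0.26  1.29  0.    1.59 -0.84] [ 0.1  0.1 -0.8] 43.73989961815718
yaw 31.105943886664047
```

Call:
play_rows:
  steps: [-0.002,0.002,-0.1,0,0,0,-1,0,0,-0.1,0,0,0,-1,0,0,-0.08,0,0,0,-1,0,0,-0.03,0,0,0,-1,0,0,0,0,0,0,-1,0,0,0,0,0,0,-1]

```text
time_s: 37.65
tool_pos: [649.4, -120.1, 284.9]
tool_rot: [1.545, 2.734, 0.0]
wrist_force: [1.0, -0.3, -1.5]
gripper_width: 44.1
finger_force: 60.7
```

Call:
play_rows:
  steps: [0,0,-0.03,0,0,0,-1,0,0,-0.03,0,0,0,-1,0,0,0,0,0,0,-1]

```text
time_s: 37.95
tool_pos: [648.6, -120.1, 270.8]
tool_rot: [-1.545, -2.734, 0.001]
wrist_force: [0.1, 0.3, -2.0]
gripper_width: 43.9
finger_force: 60.7
```

Call:
play_rows:
  steps: [0,0,-0.07,0,0,0,-1,0,0,-0.07,0,0,0,-1,0,0,-0.07,0,0,0,-1,0,0,-0.01,0,0,0,-1,0,0,0,0,0,0,-1,0,0,0,0,0,0,-1]

```text
time_s: 38.55
tool_pos: [649.3, -120.3, 228.3]
tool_rot: [1.545, 2.735, 0.0]
wrist_force: [0.9, -0.6, -0.0]
gripper_width: 43.9
finger_force: 60.7
```

Call:
play_rows:
  steps: [0,0,-0.01,0,0,0,-1,0,0,0,0,0,0,-1,0,0,0,0,0,0,-1]

```text
time_s: 38.85
tool_pos: [649.2, -120.3, 226.3]
tool_rot: [1.545, 2.735, 0.0]
wrist_force: [0.0, -1.1, -2.0]
gripper_width: 43.6
finger_force: 60.7
```

Call:
play_rows:
  steps: [0,0,-0.006,0,0,0,-1,0,0,0,0,0,0,-1,0,0,0,0,0,0,-1]

```text
time_s: 39.15
tool_pos: [649.0, -120.2, 224.7]
tool_rot: [-1.545, -2.735, 0.0]
wrist_force: [-0.5, -0.6, -2.0]
gripper_width: 43.9
finger_force: 60.7
```

Call:
play_rows:
  steps: [0,0,-0.014,0,0,0,-1,0,0,0,0,0,0,-1,0,0,0,0,0,0,-1]

```text
time_s: 39.45
tool_pos: [648.9, -120.2, 221.7]
tool_rot: [-1.545, -2.735, 0.0]
wrist_force: [-0.7, -0.1, -1.0]
gripper_width: 43.8
finger_force: 60.7
```

Call:
play_rows:
  steps: [0,0,-0.007,0,0,0,-1,0,0,0,0,0,0,-1,0,0,0,0,0,0,-1]

```text
time_s: 39.75
tool_pos: [649.0, -120.2, 220.5]
tool_rot: [-1.546, -2.735, 0.0]
wrist_force: [-1.0, -0.0, -1.7]
gripper_width: 43.5
finger_force: 60.7
```

Call:
play_rows:
  steps: [0,0,-0.005,0,0,0,-1,0,0,0,0,0,0,-1,0,0,0,0,0,0,-1]

```text
time_s: 40.05
tool_pos: [649.2, -120.4, 220.3]
tool_rot: [1.545, 2.734, 0.0]
wrist_force: [-2.0, 0.3, 4.5]
gripper_width: 43.6
finger_force: 61.0
```

Call:
play_rows:
  steps: [0,0,-0.005,0,0,0,-1,0,0,0,0,0,0,-1,0,0,0,0,0,0,-1]

```text
time_s: 40.35
tool_pos: [649.3, -120.5, 220.1]
tool_rot: [1.545, 2.734, -0.0]
wrist_force: [-3.2, -0.1, 6.8]
gripper_width: 43.8
finger_force: 61.6
```

Call:
play_rows:
  steps: [0,0,0,0,0,0,1,0,0,0,0,0,0,1,0,0,0,0,0,0,1,0,0,0,0,0,0,1,0,0,0.05,0,0,0,1,0,0,0.15,0,0,0,1,0,0,0.2,0,0,0,1]

```text
time_s: 41.05
tool_pos: [647.8, -119.9, 297.2]
tool_rot: [-1.543, -2.731, 0.002]
wrist_force: [0.8, -0.4, 0.1]
gripper_width: 85.5
finger_force: 0.0
```

Call:
play_rows:
  steps: [-0.1055,0.147,0,0,0,-0.855,1,-0.1055,0.147,0,0,0,-0.855,1,-0.1055,0.147,0,0,0,-0.855,1,-0.1055,0.147,0,0,0,-0.855,1,-0.1055,0.147,0,0,0,-0.855,1,-0.1055,0.147,0,0,0,0,1,-0.1055,0.147,0,0,0,0,1,-0.1055,0.147,0,0,0,0,1,-0.1055,0.147,-0.15,0,0,0,1,-0.1055,0.147,-0.15,0,0,0,1]

```text
time_s: 42.05
tool_pos: [438.2, 175.1, 239.9]
tool_rot: [1.987, 2.43, 0.006]
wrist_force: [1.1, 0.2, -0.2]
gripper_width: 85.5
finger_force: 0.0
```

Call:
play_rows:
  steps: [0,0,0,0,0,0,1,0,0,0,0,0,0,1,0,0,0,0,0,0,1]

```text
time_s: 42.35
tool_pos: [439.4, 173.5, 240.2]
tool_rot: [1.987, 2.43, 0.003]
wrist_force: [0.4, -0.3, -0.0]
gripper_width: 85.3
finger_force: 0.0
```

```bash
python3 chk.py
python3 - <<'E'
from h import *
s=robot.state(); w=save('wrist','w14.png')
P=(438,173,110);u=wproj(P,s['tool_pos'],s['tool_rot'])
d=np.linalg.norm(wproj(np.add(P,(0,10,0)),s['tool_pos'],s['tool_rot'])-u)/10
print(u.round(),[ (np.round(c,1),watz(c[:2],P[2]).round(1)) for c in circ('pics/w14.png',u,22.5*d)],22.5*d)
for l in lids(w): print(l,watz(l[2],105).round(1))
E
```

```text
42.35 [439.4, 173.5, 240.2] [1.9875, 2.4303, 0.0031] [ 0.21 -0.15  1.92 -0.    1.37  0.01] [ 0.4 -0.3 -0. ] 85.25558408924667
yaw 11.448337604856498
[318. 233.] [(array([316.4, 227.8,  32. ], dtype=float32), array([436.4, 176.4, 110. ])), (array([317.6, 236.2,  33.3], dtype=float32), array([438.5, 170.3, 110. ])), (array([322.4, 226.6,  33.3], dtype=float32), array([440.5, 178.1, 110. ])), (array([317.6, 217. ,  26.7], dtype=float32), array([435.7, 184.5, 110. ]))] 29.829993922064368
('red', [290, 192, 58, 67, 2443], array([318. , 225.8])) [437.5 176.7 105. ]
```

Call:
play_rows:
  steps: [-0.007,0.008,-0.18,0,0,0,1,0,0,-0.18,0,0,0,1,0,0,-0.18,0,0,0,1,0,0,-0.19,0,0,0,1,0,0,0,0,0,0,1,0,0,0,0,0,0,1]

```text
time_s: 43.0
tool_pos: [437.6, 174.8, 93.4]
tool_rot: [-1.99, -2.431, 0.0]
wrist_force: [-0.3, 0.1, 0.2]
gripper_width: 85.5
finger_force: 0.0
```

Call:
play_rows:
  steps: [0,0,0,0,0,0,-1,0,0,0,0,0,0,-1,0,0,0,0,0,0,-1,0,0,0,0,0,0,-1,0,0,0,0,0,0,-1,0,0,0,0,0,0,-1]

```text
time_s: 43.6
tool_pos: [438.1, 175.8, 94.7]
tool_rot: [1.987, 2.431, 0.004]
wrist_force: [-1.4, -1.2, 7.2]
gripper_width: 42.9
finger_force: 59.9
```

Call:
play_rows:
  steps: [0,0,0.05,0,0,0,-1,0,0,0.1,0,0,0,-1,0,0,0.1,0,0,0,-1,0,0,0.1,0,0,0,-1,0,0,0,0,0,0,-1,0,0,0,0,0,0,-1]

```text
time_s: 44.2
tool_pos: [436.9, 175.5, 162.9]
tool_rot: [1.988, 2.432, 0.002]
wrist_force: [-0.2, -0.5, -2.1]
gripper_width: 42.8
finger_force: 61.0
```

Call:
play_rows:
  steps: [0,0,0.115,0,0,0.862,-1,0,0,0.115,0,0,0.862,-1,0,0,0.115,0,0,0.862,-1,0,0,0.115,0,0,0.862,-1,0,0,0.115,0,0,0.862,-1,0,0,0.115,0,0,0,-1,0,0,0.115,0,0,0,-1,0,0,0.115,0,0,0,-1]

```text
time_s: 45.0
tool_pos: [436.1, 175.3, 345.6]
tool_rot: [-1.541, -2.735, 0.003]
wrist_force: [-0.1, 0.3, -0.8]
gripper_width: 42.8
finger_force: 61.1
```

Call:
play_rows:
  steps: [0.1044,-0.1335,0,0,0,0,-1,0.1044,-0.1335,0,0,0,0,-1,0.1044,-0.1335,0,0,0,0,-1,0.1044,-0.1335,0,0,0,0,-1,0.1044,-0.1335,0,0,0,0,-1,0.1044,-0.1335,0,0,0,0,-1,0.1044,-0.1335,0,0,0,0,-1,0,0,0,0,0,0,-1,0,0,0,0,0,0,-1]

```text
time_s: 45.9
tool_pos: [582.4, -11.9, 344.3]
tool_rot: [-1.542, -2.733, 0.002]
wrist_force: [-0.1, 0.4, -1.3]
gripper_width: 43.0
finger_force: 61.2
```

```bash
python3 chk.py
```

```text
45.9 [582.4, -11.9, 344.3] [-1.5418, -2.7329, 0.0016] [-0.16  0.08  1.5   0.    1.57 -0.7 ] [-0.1  0.4 -1.3] 43.00979798531989
yaw 31.141973641558412
```

Call:
play_rows:
  steps: [0.003,0.002,-0.1,0,0,0,-1,0,0,-0.1,0,0,0,-1,0,0,-0.06,0,0,0,-1,0,0,-0.04,0,0,0,-1,0,0,-0.04,0,0,0,-1,0,0,0,0,0,0,-1]

```text
time_s: 46.5
tool_pos: [582.9, -10.8, 277.6]
tool_rot: [-1.541, -2.736, 0.001]
wrist_force: [-0.1, -0.8, -1.5]
gripper_width: 42.8
finger_force: 61.2
```

Call:
play_rows:
  steps: [0,0,-0.06,0,0,0,-1,0,0,-0.06,0,0,0,-1,0,0,-0.06,0,0,0,-1,0,0,-0.03,0,0,0,-1,0,0,0,0,0,0,-1,0,0,0,0,0,0,-1]

```text
time_s: 47.1
tool_pos: [583.5, -11.1, 236.5]
tool_rot: [-1.542, -2.737, 0.0]
wrist_force: [0.1, 0.4, -1.4]
gripper_width: 43.0
finger_force: 61.2
```

Call:
play_rows:
  steps: [0,0,-0.03,0,0,0,-1,0,0,0,0,0,0,-1,0,0,0,0,0,0,-1]

```text
time_s: 47.4
tool_pos: [583.4, -11.1, 230.5]
tool_rot: [-1.542, -2.737, 0.0]
wrist_force: [0.2, 0.3, -1.9]
gripper_width: 42.8
finger_force: 61.2
```

Call:
play_rows:
  steps: [0,0,-0.008,0,0,0,-1,0,0,0,0,0,0,-1,0,0,0,0,0,0,-1]

```text
time_s: 47.7
tool_pos: [583.4, -11.1, 228.9]
tool_rot: [1.542, 2.737, -0.0]
wrist_force: [1.2, -0.4, -1.5]
gripper_width: 43.0
finger_force: 61.2
```

Call:
play_rows:
  steps: [0,0,-0.005,0,0,0,-1,0,0,0,0,0,0,-1,0,0,0,0,0,0,-1]

```text
time_s: 48.0
tool_pos: [583.6, -11.3, 228.6]
tool_rot: [1.541, 2.737, 0.0]
wrist_force: [-1.4, -1.4, 4.5]
gripper_width: 43.1
finger_force: 61.5
```

Landed. I'll release it, retreat up and to the robot's side, and take the last picture.

Call:
play_rows:
  steps: [0,0,0,0,0,0,1,0,0,0,0,0,0,1,0,0,0,0,0,0,1,0,0,0,0,0,0,1,0,0,0.05,0,0,0,1,0,0,0.15,0,0,0,1,0,0,0.2,0,0,0,1,-0.2,0.1,0.05,0,0,0,1,-0.2,0.1,0,0,0,0,1,-0.2,0.1,0,0,0,0,1]

```text
time_s: 49.0
tool_pos: [462.6, 49.3, 319.2]
tool_rot: [1.542, 2.735, 0.002]
wrist_force: [-0.7, -0.5, -0.5]
gripper_width: 85.2
finger_force: 0.0
```

Call:
play_rows:
  steps: [-0.2,0.1,0,0,0,0,1,-0.1,0.15,0,0,0,0,1,0,0.2,0,0,0,0,1,0,0.2,0,0,0,0,1,0,0.2,0,0,0,0,1,0,0.2,0,0,0,0,1,0,0,0,0,0,0,1,0,0,0,0,0,0,1]

```text
time_s: 49.8
tool_pos: [403.2, 259.5, 318.4]
tool_rot: [1.538, 2.739, -0.0]
wrist_force: [0.1, -0.3, -0.3]
gripper_width: 85.4
finger_force: 0.0
```

```bash
python3 chk.py
python3 - <<'E'
from h import *
c=save('scene','s15.png'); t=save('top','t15.png')
a=cv2.resize(c[140:300,160:440,::-1],None,fx=2.1,fy=2.1); b=cv2.resize(t[130:350,150:420,::-1],None,fx=1.2,fy=1.2)
b=cv2.copyMakeBorder(b,0,0,0,a.shape[1]-b.shape[1],cv2.BORDER_CONSTANT)
o=np.vstack([a,b])[:600]; print(o.shape); cv2.imwrite('pics/f.png',o)
E
```

```text
49.8 [403.2, 259.5, 318.4] [1.5383, 2.7388, -0.0003] [ 0.41 -0.17  1.79 -0.    1.52 -0.14] [ 0.1 -0.3 -0.3] 85.41991952775656
yaw 31.357248448112827
(600, 588, 3)
```

View pics/f.png

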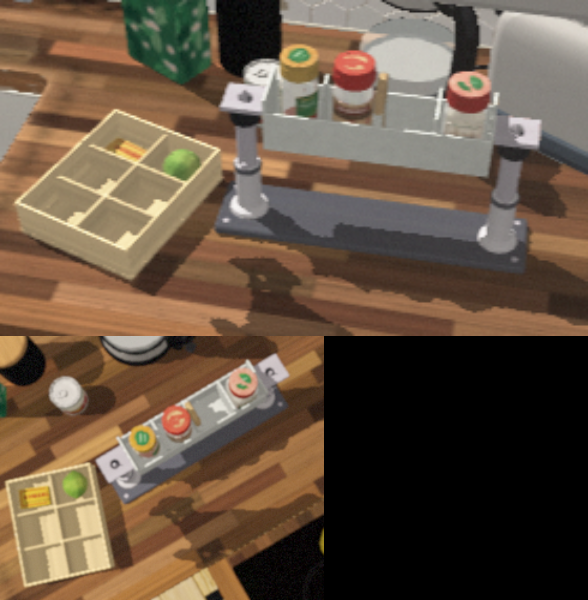

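The picture shows the tray hung level on both pins, with the pins through the ear holes at about (245,97) and (517,130). Three jars stand upright in it, and the matchbox and lime are still in the box.

```bash
python3 -c "
from rig import robot
print(robot.close_job())"
```

```text
the job is handed in; nothing more can be done
None
```

I've handed the job in. The last picture showed both posts up, the tray hanging on both pins, and all three jars present (jar_1, jar_3, jar_4) upright in it. I haven't seen the judge's result.

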